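# Hitch a tow bar to a tow ball and lock it

## Robot

A 7-joint arm with a two-finger parallel gripper is mounted at the origin on the work surface. World frame = base frame: x ahead of the robot, y to its left, z up, the work surface at z = 0. Lengths are in m, angles in rad, forces in N, time in s.
With the tool pointing down it reaches from about 0.4 to 0.9 m from the base axis. Payload 5.5 kg.
Tool frame: the origin (TCP) lies on the centre line of the jaws, within the pads' length; the fingertips stand 8 mm ahead of it and the grasp point (between the pads) lies 11 mm behind it; z points along the fingers, y is the direction in which the jaws open and shut (so a half turn about z gives the same grasp; the last joint's range is limited). The gripper opens to 92 mm and grips with 3 to 60 N. Pads are 19 mm wide; open, the fingers measure 130 mm over their backs; the gripper's body (75 mm by 190 mm) begins 47 mm behind the grasp point.
Start: joints at [1.581, 0.501, -0.427, 1.55, 0.221, 1.138, -0.21], TCP at [0.163, -0.629, 0.235] pointing down, gripper open.
Joint ranges: [-2.88, 2.88], [-0.31, 2.03], [-1.54, 1.56], [0.2, 2.42], [-1.41, 4.55], [0.19, 2.02], [-2.57, 2.57]. Speed limits (rad/s): [2.57, 2.57, 3.14, 3.14, 3.14, 3.14, 3.14].

## Interface

Orientations are given as a unit quaternion [w, x, y, z].
In Python, from workcell import r, eyes gives the robot as it stands. The module is installed in compiled form; this text tells all that it offers.
- The arm moves only by the tool send_rows, never from a script. Its arguments are lists of equal length, an entry for each row: "dp": the shift along the tool's x, y, z in m, a list of three; "turn": the turn, a rotation vector about the tool's x, y, z in degrees, a list of three; "fingers": the closure in counts, from 0 (fully open) to 255 (shut). A call has 1 to 10 rows; each row is the pose to reach, as a shift and turn from the pose measured when the call began, along the tool's axes at that moment; what a row does not reach only later rows make up. A row lasts 1/12 s, in which the tool goes at most 41.7 mm and 7.16 degrees, less where a joint would pass 70% of its speed; a pose out of reach is approached as far as the arm can. A call with a gripper value outside its range is refused whole. The fingers move at their own pace and stop on an object; "grip_force" is the grip in N (left out, the last holds). Time passes only in rows, so rows that repeat a pose let the fingers close. It gives the time, the measured TCP pose, the force and the opening at its end, in the units of the state.
- r.state(): the state, without advancing time (a new reading comes with each control period).
- eyes.snapshot(name): name is "scene" or "top" or "wrist"; returns the picture (384x512x3 uint8, blue, green, red); there is no depth.
- eyes.camera_params(name): a dict with "vertical_fov" (degrees; the focal length in pixels is half the picture's height over the tangent of half this angle, whatever the lens; pixels are square), "cx", "cy" (the principal point, pixels), "pose" (4x4, takes a point from camera to world coordinates). Camera axes: x right, y up, looking along -z (the intrinsics and any distortion apply to the point x, -y, -z); pixel columns grow to the right and rows downward; lengths in m; the calibration is good to about 2 mm. A picture is of the moment at which its call begins: read the wrist's pose just before it. camera_params takes no time and is no camera call; for the wrist camera it gives the pose at the moment of the call.
- r.close_job(): hands the job in, once; it reports no verdict.
The state is a dict: "clock": time; "joint_pos": joint angles; "qd": joint speeds; "joint_torque": joint torques, N m; "position": TCP position; "ee_rot": TCP orientation; "wrist_force": force on the tool from outside, world axes, zero at the start; "moment": the same for the moment, N m; "opening": finger opening in m.
Only numpy, scipy, OpenCV 4.12 (cv2) and the standard library are available. Lean on these libraries where they do the work, as an engineer would, in place of code of your own. Each camera call takes 0.05 s, during which the arm holds its last target. There are 200 camera calls.

## Task

For viewing day, hitch the tackle barrow's tow bar to the tow ball: raise the red locking handle right up, take the bar off its wooden block, lower the coupler gently onto the ball and push it down until it is fully home, with the bar running straight back from the bracket and its foot let down gently on the bench. Then press the handle fully down to lock it and let go. Work by feel: never drop the bar or bear down on it with more than about 20 N, and leave the other lots on the bench where they are.

Things in the scene. Friction and masses are not known exactly. Their poses are not given: they have to be found in the camera images.
- towbar: loose tow bar, 0.95 kg, 355 mm long: round black coupler head (63 mm wide) on an aluminium tube, red handle on top, prop leg near the tail. Origin: socket centre, where the ball's centre is when fully home; x forward out of the head, tail along -x, z up. Starts about level on the block and its foot, origin 95 mm above the bench, head away from the robot. Centre of mass near x = -150 mm
- socket_mouth (a point): centre of the socket's open lower end, 16 mm below the tow bar's origin. The socket is a 52 mm wide cup, its ceiling 25 mm above the origin. Handle down: a jaw closes the socket from behind (down to 23 mm below the origin). Handle up: it is drawn back. Two sprung pads inside grip the ball: the coupler stops 5 to 25 mm short of home under its weight and must be pushed home, to a hard stop
- head_top (a point): centre of the coupler head's flat round top (48 mm across), 31 mm above the tow bar's origin: the place to press the coupler home from above, in front of the raised handle. Friction in the pads gives 4 to 9 N on the way, then the ceiling meets the ball hard; 12 to 16 N is plenty. The pads' own squeeze adds about 11 N to the contact force on the ball
- bar_grip (a point): a good place to take the tow bar from above, across its tube (36 mm wide, 40 mm tall): 150 mm behind the origin, 15 mm above it and 15 mm below the tube's top. The tube runs from x = -45 to -270 mm, two tail plates on to -320 mm. With the handle up there is free room above this place
- foot (a point): centre of the underside of the rubber foot (48 mm across) of the prop leg: 235 mm behind and 95 mm below the tow bar's origin. With the bar held level the ball meets the socket before the foot meets the bench; hitched, with the foot down on the bench, the bar slopes down to its tail by up to 0.13 rad
- handle_hinge (a point): middle of the handle's hinge axis, which is parallel to the tow bar's y axis: 45 mm behind the origin and 36 mm above it
- handle (a joint): red locking handle: 0 pressed fully down (locked), 1.5 rad right up (its grip swings up and forward about the hinge). It stays where it is left. A spring helps it up (1 to 2 N at the grip needed); spring and friction resist it on the way down, about 6 N at the grip, with a hard stop at 0. The parked bar can creep forward a little while the handle is raised
- handle_grip (a point): middle of the handle's red plastic grip, 105 mm from the hinge: 48 mm wide, 42 mm long, 14 mm thick (its upper face, to press on, is 7 mm from this point). With the handle down it lies 2 mm above the hinge's height and 8 mm above the tube's top, and fingers pass on both sides of the narrower tube
- indicator (a joint): white pin in the green ring on top of the coupler head, pushed up by the ball: 0 without a ball, 6 mm when the ball is fully home (value in m); spring of 1 to 2 N. Its top stands 3 mm above the head's top at 0
- bracket: fixed tow bracket: grey base plate, 120 mm wide, 10 mm thick; dark upright 130 mm tall; yellow carrier with a bright 50 mm tow ball. Origin on the bench; ball axis at x = 85 mm, y = 0, upright at x = 165 to 205 mm. x points from ball to upright: a bar running straight back has its x axis along the bracket's. Origin and axes do not tell the ball's height
- ball_axis (a point): point on the vertical axis of the tow ball, at the top of the base plate (10 mm above the bench), below the ball. The ball's carrier is pinned at a height that is not measured: the ball's centre is 94 to 126 mm above the bench, its top 25 mm higher
- block: wooden block, 38 by 89 mm and 85 mm tall, fixed, on which the tow bar is parked; origin at the centre of its underside
- table: the bench, top at z = 0
- ball_cover: black rubber tow ball cover, a bystander on the bench
- hitch_pin: steel hitch pin, a bystander on the bench
- spin_reel: spinning reel, a bystander on the bench
- drum_reel: blue drum reel, a bystander on the bench
- grease_tin: grease tin, a bystander on the bench
- bait_mug: white mug, a bystander on the bench
- float_jar: jar of floats, a bystander on the bench

How it is judged:
By the outcome, as a careful person would: the job done as asked, in the order asked, and still so for the second after the job is handed in, with the robot touching nothing.
It also fails if it takes over 72 s, if anything falls off the work surface, if the arm or the gripper's body presses on something with over 40 N, if the wrist force passes 120 N, or if a joint passes its speed limit or range.

## Working session

There is one attempt and no reset: what is moved stays moved. The work goes in short steps, Python scripts to look and compute and a tool call to move; the robot and the scene stay as the last step left them, time stands still between calls to the robot, and variables do not carry over. Pictures are saved under pics/ and viewed, about 8 in all and at most 12, crops included, and the job is handed in when it is done.

Besides the shell and the picture viewer there is one more tool, called after "Request:" in YAML: its name, and indented under it one key for each argument. send_rows: Moves the arm, as the interface text tells. Its arguments: {"type":"object","properties":{"dp":{"type":"array"},"turn":{"type":"array"},"fingers":{"type":"array"},"grip_force":{"type":"number"}},"required":["dp","turn","fingers"]}

```bash
mkdir -p pics; ls; cat > h.py <<'E'
import numpy as np, cv2
from workcell import r, eyes
from scipy.spatial.transform import Rotation as R
def rot(s): q=s["ee_rot"]; return R.from_quat([q[1],q[2],q[3],q[0]])
def snap(n,f):
    p=eyes.camera_params(n); im=eyes.snapshot(n); cv2.imwrite('pics/'+f,im); return p,im
def foc(p): return 192/np.tan(np.radians(p["vertical_fov"])/2)
def ray(p,u,v):
    T=np.array(p["pose"]); f=foc(p)
    d=T[:3,:3]@np.array([(u-p["cx"])/f,-(v-p["cy"])/f,-1]); return T[:3,3],d
def atz(p,u,v,z):
    o,d=ray(p,u,v); return o+d*(z-o[2])/d[2]
def proj(p,X):
    T=np.array(p["pose"]); c=T[:3,:3].T@(np.array(X)-T[:3,3]); f=foc(p)
    return p["cx"]+f*c[0]/-c[2], p["cy"]-f*c[1]/-c[2]
def tri(p1,a,p2,b):
    o1,d1=ray(p1,*a);o2,d2=ray(p2,*b); A=np.stack([d1,-d2],1)
    t=np.linalg.lstsq(A,o2-o1,rcond=None)[0]; x=o1+t[0]*d1;y=o2+t[1]*d2
    return (x+y)/2,np.linalg.norm(x-y)
def totool(s,d): return rot(s).inv().apply(d)
E
python3 - <<'E'
from h import *
s=r.state(); print({k:np.round(v,3) for k,v in s.items()}); print(rot(s).as_matrix().round(3))
for n in("scene","top","wrist"):
    p,im=snap(n,n+'0.png'); print(n,{k:(np.round(v,3).tolist()) for k,v in p.items() if not isinstance(v,str)}, [k for k in p])
a=[cv2.imread(f'pics/{n}0.png') for n in("scene","top")]
E
```

```text
pics
{'clock': np.float64(0.0), 'joint_pos': array([ 1.581,  0.502, -0.427,  1.551,  0.221,  1.138, -0.21 ]), 'qd': array([-0.001, -0.001, -0.   ,  0.001,  0.001,  0.002, -0.001]), 'joint_torque': array([ 0.0000e+00, -5.6660e+01, -5.8160e+00, -2.7912e+01, -6.9000e-02,
        3.0000e-02,  0.0000e+00]), 'position': array([ 0.162, -0.629,  0.234]), 'ee_rot': array([-0.001,  0.992,  0.126, -0.   ]), 'wrist_force': array([ 0.541, -0.392,  0.574]), 'moment': array([-0.04 , -0.015,  0.01 ]), 'opening': np.float64(0.092)}
[[ 0.968  0.25  -0.   ]
 [ 0.25  -0.968  0.002]
 [ 0.    -0.002 -1.   ]]
scene {'vertical_fov': 47.351, 'cx': 253.333, 'cy': 195.578, 'pose': [[-0.509, -0.685, 0.521, 1.189], [0.861, -0.415, 0.295, 0.368], [0.014, 0.598, 0.801, 1.081], [0.0, 0.0, 0.0, 1.0]]} ['vertical_fov', 'cx', 'cy', 'pose']
top {'vertical_fov': 48.872, 'cx': 255.199, 'cy': 189.368, 'pose': [[0.006, 0.993, -0.118, 0.418], [-1.0, 0.008, 0.016, -0.008], [0.017, 0.118, 0.993, 1.351], [0.0, 0.0, 0.0, 1.0]]} ['vertical_fov', 'cx', 'cy', 'pose']
wrist {'vertical_fov': 66.066, 'cx': 250.867, 'cy': 194.987, 'pose': [[0.25, 0.922, 0.296, 0.243], [-0.968, 0.239, 0.075, -0.608], [-0.001, -0.305, 0.952, 0.384], [0.0, 0.0, 0.0, 1.0]]} ['vertical_fov', 'cx', 'cy', 'pose']
```

View pics/top0.png

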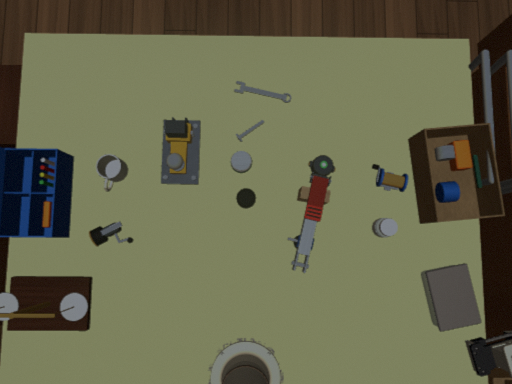

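View pics/scene0.png

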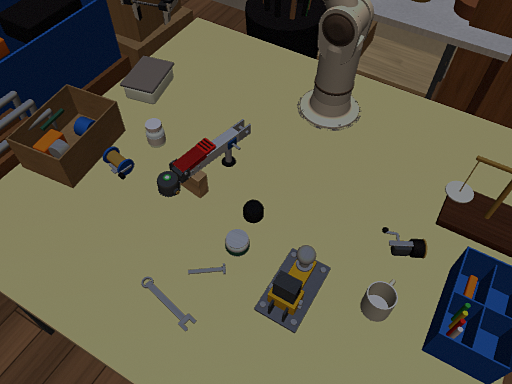

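The top view shows the bar's head near (322,165) and its tail near (300,265), with the ball near (175,161) and the upright at (177,128). The scene view has the head at (168,183) and the ball at (306,255). I'll zoom in to measure.

```bash
python3 - <<'E'
from h import *
t=cv2.imread('pics/top0.png'); s=cv2.imread('pics/scene0.png')
a=cv2.resize(t[145:285,270:350],None,fx=4,fy=4,interpolation=cv2.INTER_CUBIC)
b=cv2.resize(t[110:195,150:210],None,fx=6,fy=6,interpolation=cv2.INTER_CUBIC)
c=np.zeros((560,700,3),np.uint8); c[:560,:320]=a; c[:510,330:690]=b
cv2.imwrite('pics/c1.png',c)
a=cv2.resize(s[115:210,150:260],None,fx=3.6,fy=3.6,interpolation=cv2.INTER_CUBIC)
b=cv2.resize(s[235:335,250:335],None,fx=4,fy=4,interpolation=cv2.INTER_CUBIC)
c=np.zeros((400,760,3),np.uint8); c[:a.shape[0],:a.shape[1]]=a; c[:400,410:750]=b
cv2.imwrite('pics/c2.png',c)
E
```

```text
(no output)
```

View pics/c1.png

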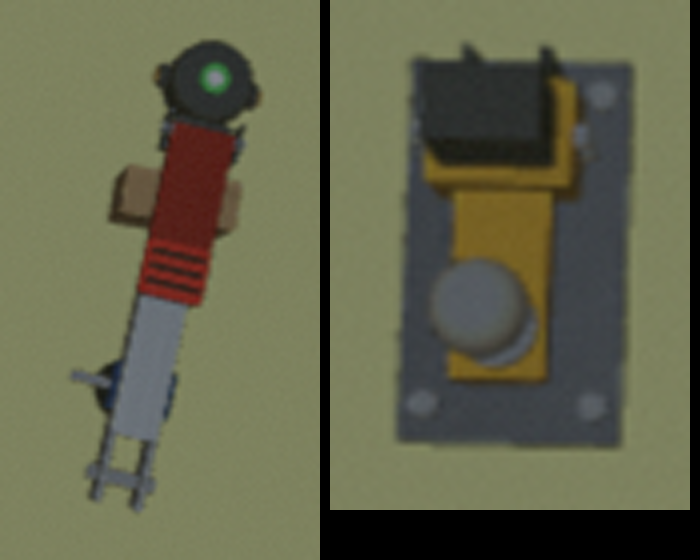

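View pics/c2.png

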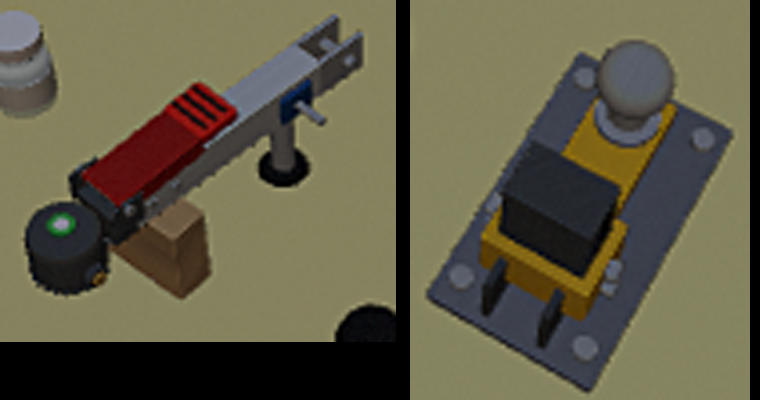

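c1 shows the indicator pin at full-image (323.1,163.9), the tube's end at (303.9,253.9) and the ball at (174.4,160.4). c2 puts the pin at (166.9,177.1) and the ball at (306.1,254.4) in the scene view.

```bash
python3 - <<'E'
from h import *
t=eyes.camera_params("top"); s=eyes.camera_params("scene")
P=lambda *a:print(*[np.round(x,4) for x in a])
pin=atz(t,323.1,163.9,.129);P('pin top',pin,'scene',atz(s,166.9,177.1,.129),*tri(t,(323.1,163.9),s,(166.9,177.1)))
te=atz(t,303.9,253.9,.125); hr=atz(t,312.4,218.6,.14);P('tube end',te,'handle rear',hr)
d=pin-te;P('len',np.linalg.norm(d[:2]),'yaw',np.degrees(np.arctan2(d[1],d[0])))
d=pin-hr;P('yaw2',np.degrees(np.arctan2(d[1],d[0])),np.linalg.norm(d[:2]))
P('ball',*tri(t,(174.4,160.4),s,(306.1,254.4)))
for n,p,c in(("top",t,[(163.4,119.9),(200.1,120.3),(160.8,183.1),(198.1,183.9)]),("sc",s,[(295,332.6),(254.5,308.8),(330.6,267.8),(293,248)])):
    q=np.array([atz(p,*x,.01) for x in c]); 
    dx=(q[0]+q[1]-q[2]-q[3]); P(n,q[:,:2].tolist(),'ctr',q.mean(0),'yaw',np.degrees(np.arctan2(dx[1],dx[0])),np.linalg.norm(dx)/2,np.linalg.norm(q[0]-q[1]))
E
```

```text
Traceback (most recent call last):
numpy._core._exceptions._UFuncNoLoopError: ufunc 'multiply' did not contain a loop with signature matching types (dtype('<U7'), dtype('float64')) -> None
```

```bash
python3 - <<'E'
from h import *
np.set_printoptions(precision=4,suppress=True)
t=eyes.camera_params("top"); s=eyes.camera_params("scene")
P=print
pin=atz(t,323.1,163.9,.129);P('pin top',pin,'scene',atz(s,166.9,177.1,.129),*tri(t,(323.1,163.9),s,(166.9,177.1)))
te=atz(t,303.9,253.9,.125); hr=atz(t,312.4,218.6,.14);P('tube end',te,'handle rear',hr)
d=pin-te;P('len',np.linalg.norm(d[:2]),'yaw',np.degrees(np.arctan2(d[1],d[0])))
d=pin-hr;P('yaw2',np.degrees(np.arctan2(d[1],d[0])),np.linalg.norm(d[:2]))
P('ball',*tri(t,(174.4,160.4),s,(306.1,254.4)))
for n,p,c in(("top",t,[(163.4,119.9),(200.1,120.3),(160.8,183.1),(198.1,183.9)]),("sc",s,[(295,332.6),(254.5,308.8),(330.6,267.8),(293,248)])):
    q=np.array([atz(p,*x,.01) for x in c]); 
    dx=(q[0]+q[1]-q[2]-q[3]); P(n,q[:,:2].tolist(),'ctr',q.mean(0),'yaw',np.degrees(np.arctan2(dx[1],dx[0])),np.linalg.norm(dx)/2,np.linalg.norm(q[0]-q[1]))
E
```

```text
pin top [ 0.6398 -0.2272  0.129 ] scene [ 0.6393 -0.222   0.129 ] [ 0.639  -0.2255  0.1269] 0.004600463903639545
tube end [ 0.3775 -0.1692  0.125 ] handle rear [ 0.4783 -0.1924  0.14  ]
len 0.26867244107396304 yaw -12.45763926646341
yaw2 -12.148765868811552 0.1652121940341339
ball [0.6487 0.2154 0.109 ] 0.0058517359516847235
top [[0.8014258090624686, 0.2697191660881313], [0.8014388982542117, 0.1507821343856902], [0.5943878673402501, 0.27139376474400223], [0.5928408592822589, 0.15263502550291808]] ctr [0.6975 0.2111 0.01  ] yaw -0.4862558423593046 0.20782547463659548 0.1189370324226833
sc [[0.8038172782842056, 0.2774011332049236], [0.802210805920703, 0.1599891730575209], [0.5949234539788253, 0.2786578317063539], [0.5928933644109883, 0.1621415614633189]] ctr [0.6985 0.2195 0.01  ] yaw -0.4670413772677412 0.20911258016210138 0.11742294979734574
```

Request:
send_rows:
  dp:
    - [0.04,-0.032,-0.003]
    - [0.08,-0.063,-0.007]
    - [0.12,-0.095,-0.01]
    - [0.15,-0.119,-0.012]
    - [0.18,-0.142,-0.015]
    - [0.21,-0.166,-0.018]
    - [0.24,-0.19,-0.02]
    - [0.27,-0.213,-0.022]
    - [0.3,-0.237,-0.025]
    - [0.33,-0.26,-0.028]
  turn:
    - [0,0,4]
    - [0,0,8]
    - [0,0,12]
    - [0,0,16]
    - [0,0,20]
    - [0,0,24]
    - [0,0,26.8]
    - [0,0,26.8]
    - [0,0,26.8]
    - [0,0,26.8]
  fingers: [0,0,0,0,0,0,0,0,0,0]

```text
clock: 0.98
position: [0.4146, -0.2963, 0.262]
ee_rot: [-0.001, 0.994, -0.107, -0.0]
wrist_force: [0.6, -1.0, 0.0]
opening: 0.0921
```

```bash
cat >> h.py <<'E'
np.set_printoptions(precision=4,suppress=True)
def go(goal,yaw=None):
    s=r.state(); M=rot(s); print('clk',round(s["clock"],2),'pos',s["position"],'eul xyz',M.as_euler('xyz',degrees=True),'F',s["wrist_force"],'M',s["moment"],'open',s["opening"])
    if goal is not None: print('dp',totool(s,np.array(goal)-s["position"]))
    if yaw is not None:
        y=np.radians(yaw); G=R.from_matrix(np.array([[np.cos(y),np.sin(y),0],[np.sin(y),-np.cos(y),0],[0,0,-1]]))
        print('turn',np.degrees((M.inv()*G).as_rotvec()))
E
python3 -c "
from h import *
go([.493,-.194,.27],-12.3)"
```

```text
clk 0.98 pos [ 0.4146 -0.2963  0.262 ] eul xyz [-179.9409    0.0548  -12.3191] F [ 0.6423 -1.0092  0.0007] M [-0.0177 -0.0491 -0.0743] open 0.09214444636295334
dp [ 0.0547 -0.1167 -0.0079]
turn [-0.0591  0.0548 -0.0191]
```

Request:
send_rows:
  dp:
    - [0.018,-0.037,-0.002]
    - [0.035,-0.075,-0.005]
    - [0.055,-0.117,-0.008]
    - [0.055,-0.117,-0.008]
    - [0.055,-0.117,-0.008]
  turn:
    - [0,0,0]
    - [0,0,0]
    - [0,0,0]
    - [0,0,0]
    - [0,0,0]
  fingers: [0,0,0,0,0]

```text
clock: 1.4
position: [0.4954, -0.1895, 0.2704]
ee_rot: [-0.001, 0.995, -0.104, 0.0]
wrist_force: [-0.3, -0.4, 0.5]
opening: 0.092
```

```bash
python3 - <<'E'
from h import *
go([.493,-.194,.27],-12.3)
p,im=snap('wrist','w1.png')
O=np.array([.6395,-.2255,.095]);a=np.radians(-12.3);ax=np.array([np.cos(a),np.sin(a),0])
print(np.array(p['pose']))
for n,x,z in(('pin',0,.034),('grip',-.15,.045),('hrear',-.171,.045),('tubeend',-.27,.03)):print(n,proj(p,O+ax*x+[0,0,z]))
cv2.imwrite('pics/w1b.png',cv2.resize(im,(800,600)))
E
```

```text
clk 1.4 pos [ 0.4954 -0.1895  0.2704] eul xyz [-179.848    -0.0114  -11.8823] F [-0.2513 -0.4178  0.4649] M [-0.0163  0.0265  0.0228] open 0.09202850852536727
dp [-0.0015  0.0049  0.0004]
turn [-0.1521 -0.0109  0.4177]
[[-0.2057  0.9321  0.2981  0.5763]
 [-0.9786 -0.1952 -0.0647 -0.2066]
 [-0.0021 -0.305   0.9524  0.4205]
 [ 0.      0.      0.      1.    ]]
pin (np.float64(257.92316924575175), np.float64(21.320866435340434))
grip (np.float64(255.91172543151896), np.float64(189.64768034431324))
hrear (np.float64(255.6478022570918), np.float64(209.4943288818923))
tubeend (np.float64(254.41609696969886), np.float64(284.67465566931344))
```

View pics/w1b.png

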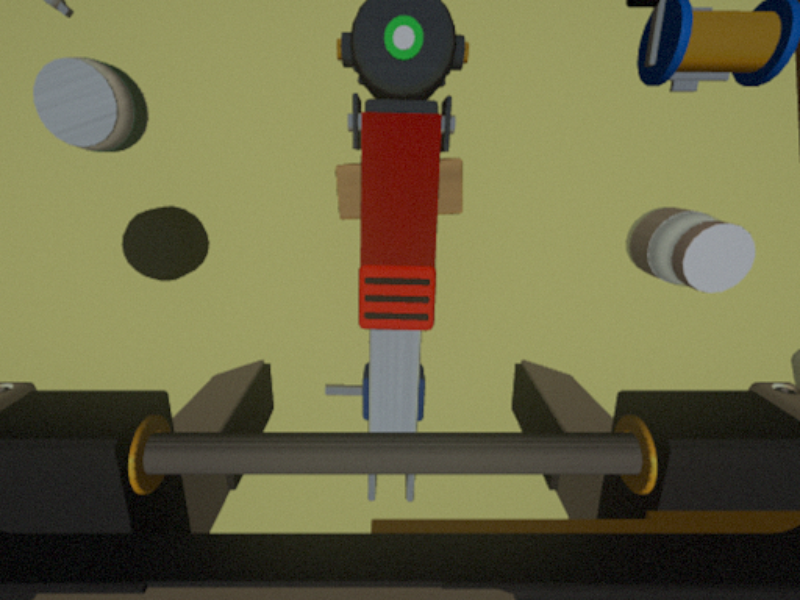

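The wrist view (w1b, scaled up by 1.5625) has the pin at (403,37), about 2 px from the prediction. The red grip's centre is at (397,298), and the tail plates are centred around x = 390. So the yaw is slightly more negative than I first measured.

```bash
python3 - <<'E'
from h import *
p=eyes.camera_params('wrist'); k=1.5625
pin=atz(p,403/k,37/k,.129);g=atz(p,397/k,298/k,.14);t=atz(p,390.5/k,497/k,.115)
print(pin,g,t)
for q in(g,t):
    d=pin-q;print(np.linalg.norm(d[:2]),np.degrees(np.arctan2(d[1],d[0])))
go([g[0],g[1],.137],-13)
E
```

```text
[ 0.6356 -0.2285  0.129 ] [ 0.4905 -0.1944  0.14  ] [ 0.3208 -0.1536  0.115 ]
0.1490092219303525 -13.224719406386349
0.3235730697647343 -13.388244148952294
clk 1.45 pos [ 0.4938 -0.1923  0.27  ] eul xyz [-179.9282    0.0677  -12.1041] F [ 0.1769 -0.8156 -0.2004] M [-0.0361  0.0299 -0.0679] open 0.09169562639626608
dp [-0.0026  0.003   0.133 ]
turn [-0.0713  0.0682  0.8958]
```

Request:
send_rows:
  dp:
    - [-0.003,0,0.03]
    - [-0.003,0,0.065]
    - [-0.003,0,0.1]
    - [-0.003,0,0.125]
    - [-0.003,0,0.14]
    - [-0.003,0,0.148]
    - [-0.003,0,0.148]
    - [-0.003,0,0.148]
  turn:
    - [0,0,0.9]
    - [0,0,0.9]
    - [0,0,0.9]
    - [0,0,0.9]
    - [0,0,0.9]
    - [0,0,0.9]
    - [0,0,0.9]
    - [0,0,0.9]
  fingers: [0,0,0,0,0,0,0,0]

```text
clock: 2.12
position: [0.4904, -0.1925, 0.1222]
ee_rot: [-0.001, 0.993, -0.114, -0.001]
wrist_force: [0.8, 0.2, -0.1]
opening: 0.0917
```

Request:
send_rows:
  dp:
    - [0,0,0]
    - [0,0,0]
    - [0,0,0]
    - [0,0,0]
    - [0,0,0]
    - [0,0,0]
    - [0,0,0]
    - [0,0,0]
  turn:
    - [0,0,0]
    - [0,0,0]
    - [0,0,0]
    - [0,0,0]
    - [0,0,0]
    - [0,0,0]
    - [0,0,0]
    - [0,0,0]
  fingers: [60,90,110,125,140,150,160,170]
  grip_force: 6

```text
clock: 2.78
position: [0.4906, -0.192, 0.1223]
ee_rot: [-0.001, 0.994, -0.114, -0.001]
wrist_force: [0.3, 1.6, 2.1]
opening: 0.0479
```

```bash
python3 -c "
from h import *
go([.491,-.1915,.122],-13)"
```

```text
clk 2.78 pos [ 0.4906 -0.192   0.1223] eul xyz [-179.9173    0.0822  -13.0641] F [0.2676 1.5739 2.1011] M [0.2803 0.1008 0.0641] open 0.04793724309074364
dp [ 0.0003 -0.0005  0.0003]
turn [-0.0828  0.0822 -0.0641]
```

Request:
send_rows:
  dp:
    - [0.0004,0,-0.0079]
    - [0.0015,0,-0.0157]
    - [0.0031,0,-0.0234]
    - [0.0053,0,-0.031]
    - [0.008,0,-0.0383]
    - [0.0113,0,-0.0455]
    - [0.0151,0,-0.0524]
    - [0.0195,0,-0.0589]
    - [0.0243,0,-0.0652]
    - [0.0295,0,-0.071]
  turn:
    - [0,0,0]
    - [0,0,0]
    - [0,0,0]
    - [0,0,0]
    - [0,0,0]
    - [0,0,0]
    - [0,0,0]
    - [0,0,0]
    - [0,0,0]
    - [0,0,0]
  fingers: [170,170,170,170,170,170,170,170,170,170]

```text
clock: 3.62
position: [0.5194, -0.1989, 0.1936]
ee_rot: [-0.001, 0.993, -0.114, -0.001]
wrist_force: [0.3, 0.8, -3.8]
opening: 0.0479
```

```bash
python3 - <<'E'
from h import *
go(None)
p,im=snap('scene','s1.png')
cv2.imwrite('pics/s1b.png',cv2.resize(im[90:230,130:290],None,fx=4,fy=4,interpolation=cv2.INTER_CUBIC))
E
```

```text
clk 3.62 pos [ 0.5194 -0.1989  0.1936] eul xyz [-179.9181    0.1372  -13.0777] F [ 0.2957  0.7573 -3.8383] M [ 0.1266 -0.1503 -0.0295] open 0.047878324926878615
```

View pics/s1b.png

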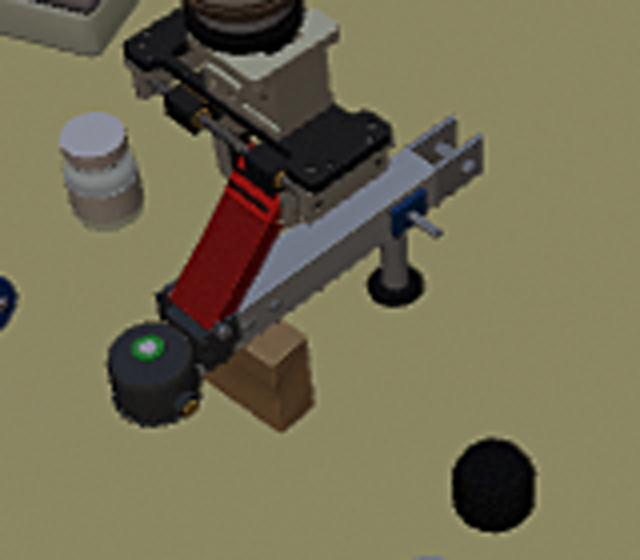

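Request:
send_rows:
  dp:
    - [0.0077,0,-0.0072]
    - [0.016,0,-0.0136]
    - [0.025,0,-0.0191]
    - [0.0344,0,-0.0237]
    - [0.0443,0,-0.0273]
    - [0.0545,0,-0.0299]
    - [0.0617,0,-0.0311]
    - [0.0669,0,-0.0317]
    - [0.0701,0,-0.0319]
    - [0.0725,0,-0.0319]
  turn:
    - [0,0,0]
    - [0,0,0]
    - [0,0,0]
    - [0,0,0]
    - [0,0,0]
    - [0,0,0]
    - [0,0,0]
    - [0,0,0]
    - [0,0,0]
    - [0,0,0]
  fingers: [170,170,170,170,170,170,170,170,170,170]

```text
clock: 4.5
position: [0.591, -0.2155, 0.2266]
ee_rot: [-0.001, 0.994, -0.114, -0.001]
wrist_force: [-4.2, 0.8, -0.2]
opening: 0.0479
```

```bash
python3 - <<'E'
from h import *
go(None)
E
```

```text
clk 4.5 pos [ 0.591  -0.2155  0.2266] eul xyz [-179.9308    0.1189  -13.0694] F [-4.2425  0.7808 -0.1698] M [ 0.3111  1.0133 -0.0034] open 0.04794312610494237
```

Request:
send_rows:
  dp:
    - [-0.002,0,0]
    - [-0.002,0,0]
    - [-0.002,0,0]
    - [-0.002,0,0]
    - [-0.002,0,-0.02]
    - [-0.002,0,-0.05]
    - [-0.002,0,-0.075]
    - [-0.035,0,-0.075]
    - [-0.07,0,-0.075]
    - [-0.1,0,-0.075]
  turn:
    - [0,0,0]
    - [0,0,0]
    - [0,0,0]
    - [0,0,0]
    - [0,0,0]
    - [0,0,0]
    - [0,0,0]
    - [0,0,0]
    - [0,0,0]
    - [0,0,0]
  fingers: [100,50,0,0,0,0,0,0,0,0]

```text
clock: 5.33
position: [0.4926, -0.1925, 0.302]
ee_rot: [-0.001, 0.994, -0.114, -0.001]
wrist_force: [-0.3, -0.8, 0.0]
opening: 0.0915
```

Request:
send_rows:
  dp:
    - [-0.02,0,0]
    - [-0.02,0,0]
    - [-0.02,0,0]
  turn:
    - [0,0,0]
    - [0,0,0]
    - [0,0,0]
  fingers: [0,0,0]

```text
clock: 5.58
position: [0.4726, -0.1884, 0.3028]
ee_rot: [0.0, 0.993, -0.114, 0.0]
wrist_force: [0.6, -1.1, -0.2]
opening: 0.0918
```

```bash
python3 - <<'E'
from h import *
p,im=snap('wrist','w2.png'); np.save('w2.npy',[p['cx'],p['cy'],p['vertical_fov']]); np.save('w2p.npy',p['pose'])
go(None)
cv2.imwrite('pics/w2b.png',cv2.resize(im,(800,600)))
O=np.array([.637,-.225,.095]);a=np.radians(-13);ax=np.array([np.cos(a),np.sin(a),0])
for n,x,z in(('pin',0,.034),('handletop',-.054,.157),('tube front',-.045,.03),('grip',-.15,.03),('tubeend',-.27,.03)):print(n,np.array(proj(p,O+ax*x+[0,0,z]))*1.5625)
E
```

```text
clk 5.63 pos [ 0.4736 -0.1884  0.3028] eul xyz [179.9961  -0.0445 -13.0839] F [0.4052 0.0694 0.0963] M [ 0.0564 -0.0507  0.0074] open 0.0917749186321665
pin [389.5191   9.7431]
handletop [388.8214  72.1631]
tube front [389.7604  91.0506]
grip [390.199  250.6803]
tubeend [390.6068 399.1474]
```

View pics/w2b.png

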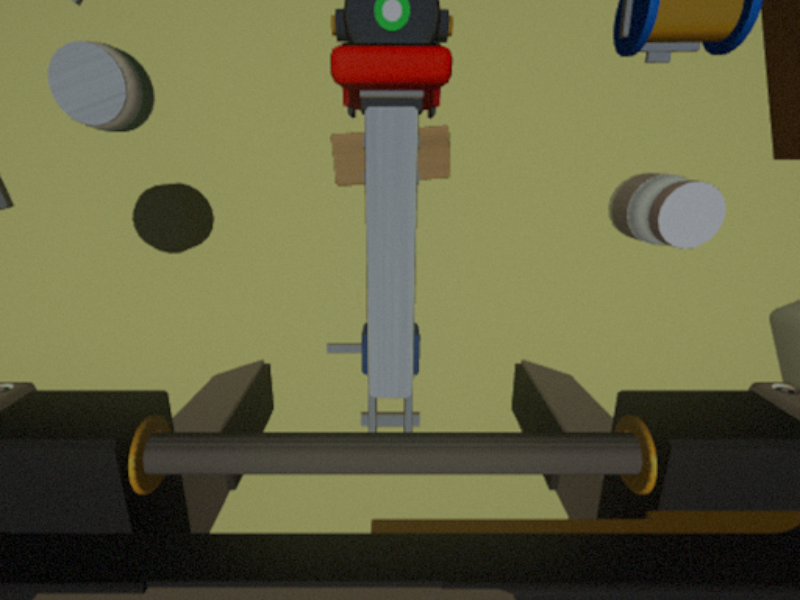

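The handle is fully up. The pin (391,10) and the tube end (390,398) match my model: origin (0.637,-0.225), yaw -13°. Next I'll look at the bracket up close with the hand empty.

Request:
send_rows:
  dp:
    - [-0.005,-0.04,0]
    - [-0.009,-0.08,0]
    - [-0.014,-0.12,0]
    - [-0.018,-0.16,0]
    - [-0.023,-0.2,0]
    - [-0.028,-0.24,0]
    - [-0.032,-0.28,0]
    - [-0.037,-0.32,0]
    - [-0.042,-0.36,0]
    - [-0.046,-0.403,0]
  turn:
    - [0,0,-1.5]
    - [0,0,-3]
    - [0,0,-4.5]
    - [0,0,-6]
    - [0,0,-7.5]
    - [0,0,-9]
    - [0,0,-10.5]
    - [0,0,-12]
    - [0,0,-12.6]
    - [0,0,-12.6]
  fingers: [0,0,0,0,0,0,0,0,0,0]

```text
clock: 6.47
position: [0.5209, 0.2154, 0.3027]
ee_rot: [-0.001, 1.0, -0.004, 0.001]
wrist_force: [0.7, -0.9, 0.1]
opening: 0.0917
```

Request:
send_rows:
  dp:
    - [0,0,0]
    - [0,0,0]
    - [0,0,0]
  turn:
    - [0,0,0]
    - [0,0,0]
    - [0,0,0]
  fingers: [0,0,0]

```text
clock: 6.72
position: [0.5214, 0.2159, 0.3022]
ee_rot: [-0.001, 1.0, -0.004, 0.0]
wrist_force: [-1.1, -0.7, -0.3]
opening: 0.092
```

```bash
python3 - <<'E'
from h import *
import pickle
go(None)
p,im=snap('wrist','w3.png'); pickle.dump(p,open('w3.pkl','wb'))
cv2.imwrite('pics/w3b.png',cv2.resize(im,(800,600),interpolation=cv2.INTER_CUBIC))
print(proj(p,[.6487,.2154,.109]),foc(p),p['pose'])
E
```

```text
clk 6.72 pos [0.5214 0.2159 0.3022] eul xyz [-179.9035   -0.0186   -0.4369] F [-1.1333 -0.7223 -0.2531] M [ 0.0007 -0.0032 -0.0389] open 0.09200375665062979
(np.float64(250.98641025072507), np.float64(56.32305697577766)) 295.2828956193669 [[-0.0074  0.9523  0.305   0.6041]
 [-1.     -0.0067 -0.0033  0.2155]
 [-0.0011 -0.305   0.9523  0.4523]
 [ 0.      0.      0.      1.    ]]
```

View pics/w3b.png

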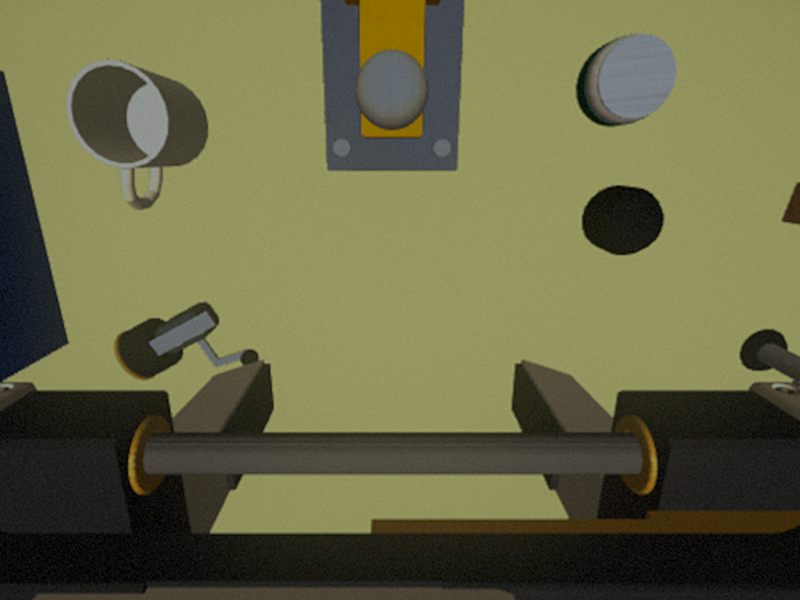

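Ball at (392,89) in w3b, within 1 px of my prediction. The plate edges are symmetric about x = 392.5, so the bracket yaw is about -0.45°. One closer view should fix x and z.

Request:
send_rows:
  dp:
    - [0.025,0,0.03]
    - [0.05,0,0.06]
    - [0.06,0,0.08]
    - [0.06,0,0.08]
    - [0.06,0,0.08]
    - [0.06,0,0.08]
  turn:
    - [0,0,0]
    - [0,0,0]
    - [0,0,0]
    - [0,0,0]
    - [0,0,0]
    - [0,0,0]
  fingers: [0,0,0,0,0,0]

```text
clock: 7.27
position: [0.5817, 0.2135, 0.2234]
ee_rot: [-0.001, 1.0, -0.006, 0.001]
wrist_force: [-0.3, 0.2, 0.4]
opening: 0.092
```

```bash
python3 - <<'E'
from h import *
import pickle
p,im=snap('wrist','w4.png'); pickle.dump(p,open('w4.pkl','wb')); go(None)
p3=pickle.load(open('w3.pkl','rb'))
for n,q in(('w3',p3),('w4',p)):
    i=cv2.imread(f'pics/{n}.png')
    c=cv2.HoughCircles(cv2.medianBlur(cv2.cvtColor(i,cv2.COLOR_BGR2GRAY),3),cv2.HOUGH_GRADIENT,1.0,20,param1=80,param2=14,minRadius=18,maxRadius=45)
    print(n,proj(q,[.6487,.2155,.109]),[x.tolist() for x in c[0] if abs(x[0]-251)<25 and x[1]<200][:5])
i=cv2.resize(im[:240,130:380],None,fx=2.4,fy=2.4,interpolation=cv2.INTER_CUBIC); cv2.imwrite('pics/w4b.png',i)
E
```

```text
clk 7.32 pos [0.5818 0.2141 0.2241] eul xyz [-179.9107   -0.1408   -0.5902] F [-0.545   0.5997  1.0017] M [ 0.0875  0.0194 -0.0284] open 0.09160288484997796
w3 (np.float64(250.89217041661496), np.float64(56.32383463966059)) [[250.5, 54.5, 23.0]]
w4 (np.float64(248.21596266403722), np.float64(119.54423462767679)) [[246.5, 117.5, 26.600000381469727], [262.5, 59.5, 40.0], [236.5, 3.5, 37.599998474121094]]
```

View pics/w4b.png

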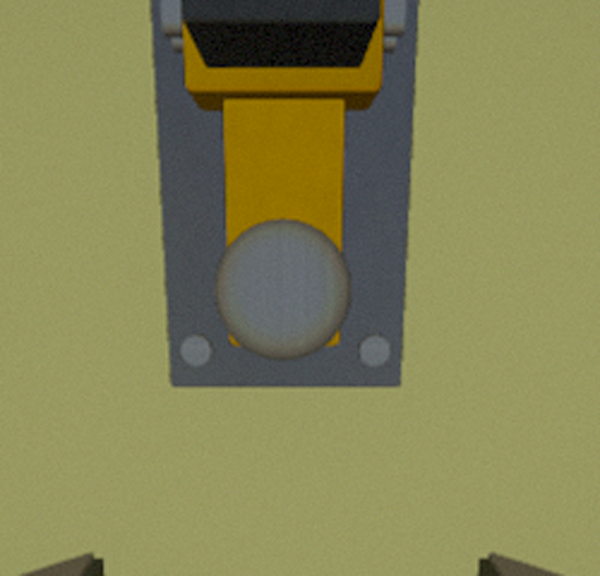

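```bash
python3 - <<'E'
from h import *
import pickle
a,b=[pickle.load(open(f'w{i}.pkl','rb')) for i in(3,4)]
t=eyes.camera_params("top"); s=eyes.camera_params("scene")
print(tri(a,(250.6,56.7),b,(247.6,119.9)),tri(b,(247.6,119.9),s,(306.1,254.4)),tri(b,(247.6,119.9),t,(174.4,160.4)))
for z in(.1,.109,.118): print(z,atz(a,250.6,56.7,z),atz(b,247.6,119.9,z), atz(s,306.1,254.4,z),atz(t,174.4,160.4,z))
go([.491,-.191,.30],-13)
E
```

```text
(array([0.6484, 0.2159, 0.1087]), np.float64(0.000230653318975497)) (array([0.6481, 0.2171, 0.1097]), np.float64(0.0022254913175307573)) (array([0.6493, 0.2146, 0.1067]), np.float64(0.0035515570914341076))
0.1 [0.6495 0.2158 0.1   ] [0.6479 0.2161 0.1   ] [0.6423 0.2167 0.1   ] [0.6515 0.2143 0.1   ]
0.109 [0.6483 0.2158 0.109 ] [0.6484 0.216  0.109 ] [0.6474 0.218  0.109 ] [0.6498 0.2127 0.109 ]
0.118 [0.6472 0.2158 0.118 ] [0.6489 0.2159 0.118 ] [0.6524 0.2194 0.118 ] [0.6481 0.2111 0.118 ]
clk 7.32 pos [0.5818 0.2141 0.2241] eul xyz [-179.9107   -0.1408   -0.5902] F [-0.545   0.5997  1.0017] M [ 0.0875  0.0194 -0.0284] open 0.09160288484997796
dp [-0.0864  0.4058 -0.0768]
turn [-0.1042 -0.1306 12.4099]
```

Request:
send_rows:
  dp:
    - [-0.01,0.015,-0.035]
    - [-0.019,0.053,-0.05]
    - [-0.027,0.092,-0.077]
    - [-0.035,0.132,-0.077]
    - [-0.043,0.172,-0.077]
    - [-0.051,0.212,-0.077]
    - [-0.06,0.252,-0.077]
    - [-0.068,0.292,-0.077]
    - [-0.076,0.332,-0.077]
    - [-0.084,0.372,-0.077]
  turn:
    - [0,0,1.5]
    - [0,0,3]
    - [0,0,4.5]
    - [0,0,6]
    - [0,0,7.5]
    - [0,0,9]
    - [0,0,10.5]
    - [0,0,12]
    - [0,0,12.4]
    - [0,0,12.4]
  fingers: [0,0,0,0,0,0,0,0,0,0]

```text
clock: 8.15
position: [0.4932, -0.1586, 0.3027]
ee_rot: [0.0, 0.994, -0.113, 0.003]
wrist_force: [0.6, 0.0, -0.6]
opening: 0.0921
```

Request:
send_rows:
  dp:
    - [0,0.032,0]
    - [0,0.032,0]
    - [0,0.032,0]
  turn:
    - [0,0,0]
    - [0,0,0]
    - [0,0,0]
  fingers: [0,0,0]

```text
clock: 8.4
position: [0.4854, -0.192, 0.3044]
ee_rot: [0.001, 0.993, -0.115, 0.004]
wrist_force: [0.1, 0.6, -0.2]
opening: 0.0919
```

```bash
python3 - <<'E'
from h import *
go([.491,-.191,.099],-13)
E
```

```text
clk 8.4 pos [ 0.4854 -0.192   0.3044] eul xyz [179.8894  -0.4951 -13.2441] F [ 0.1069  0.5961 -0.1535] M [ 0.0684 -0.0269 -0.021 ] open 0.09193935310305171
dp [ 0.0034 -0.0026  0.2055]
turn [ 0.1117 -0.4948 -0.2446]
```

Request:
send_rows:
  dp:
    - [0.003,-0.002,0.04]
    - [0.003,-0.002,0.08]
    - [0.003,-0.002,0.12]
    - [0.003,-0.002,0.15]
    - [0.003,-0.002,0.175]
    - [0.003,-0.002,0.19]
    - [0.003,-0.002,0.2]
    - [0.003,-0.002,0.2055]
    - [0.003,-0.002,0.2055]
    - [0.003,-0.002,0.2055]
  turn:
    - [0,-0.5,-0.2]
    - [0,-0.5,-0.2]
    - [0,-0.5,-0.2]
    - [0,-0.5,-0.2]
    - [0,-0.5,-0.2]
    - [0,-0.5,-0.2]
    - [0,-0.5,-0.2]
    - [0,-0.5,-0.2]
    - [0,-0.5,-0.2]
    - [0,-0.5,-0.2]
  fingers: [0,0,0,0,0,0,0,0,0,0]

```text
clock: 9.23
position: [0.4915, -0.191, 0.1002]
ee_rot: [0.001, 0.994, -0.113, 0.001]
wrist_force: [0.2, 0.7, 0.1]
opening: 0.0919
```

```bash
python3 - <<'E'
from h import *
go([.491,-.191,.099],-13)
E
```

```text
clk 9.23 pos [ 0.4915 -0.191   0.1002] eul xyz [179.883  -0.099 -12.989] F [0.2206 0.6721 0.1375] M [ 0.0511 -0.0084 -0.0233] open 0.09189262705818274
dp [-0.0005  0.0001  0.0012]
turn [ 0.117  -0.099   0.0109]
```

Request:
send_rows:
  dp:
    - [0,0,0]
    - [0,0,0]
    - [0,0,0]
    - [0,0,0]
    - [0,0,0]
    - [0,0,0]
    - [0,0,0]
    - [0,0,0]
    - [0,0,0]
  turn:
    - [0,0,0]
    - [0,0,0]
    - [0,0,0]
    - [0,0,0]
    - [0,0,0]
    - [0,0,0]
    - [0,0,0]
    - [0,0,0]
    - [0,0,0]
  fingers: [60,100,130,140,150,160,180,200,220]
  grip_force: 45

```text
clock: 9.98
position: [0.4914, -0.1912, 0.1001]
ee_rot: [0.001, 0.994, -0.113, 0.001]
wrist_force: [-1.7, -4.1, 3.4]
opening: 0.0368
```

```bash
python3 - <<'E'
from h import *
go(None)
E
```

```text
clk 9.98 pos [ 0.4914 -0.1912  0.1001] eul xyz [179.8685  -0.092  -12.9899] F [-1.701  -4.1368  3.3877] M [-0.9623  0.5488 -0.0708] open 0.036828270329593155
```

Held: opening 36.8 mm. Lifting straight up, slowly at first.

Request:
send_rows:
  dp:
    - [0,0,-0.003]
    - [0,0,-0.006]
    - [0,0,-0.01]
    - [0,0,-0.015]
    - [0,0,-0.025]
    - [0,0,-0.04]
    - [0,0,-0.06]
    - [0,0,-0.08]
    - [0,0,-0.09]
    - [0,0,-0.09]
  turn:
    - [0,0,0]
    - [0,0,0]
    - [0,0,0]
    - [0,0,0]
    - [0,0,0]
    - [0,0,0]
    - [0,0,0]
    - [0,0,0]
    - [0,0,0]
    - [0,0,0]
  fingers: [220,220,220,220,220,220,220,220,220,220]

```text
clock: 10.82
position: [0.4933, -0.1914, 0.1932]
ee_rot: [0.002, 0.994, -0.113, 0.003]
wrist_force: [0.6, 0.7, -10.0]
opening: 0.0356
```

```bash
python3 - <<'E'
from h import *
b=np.radians(-.45); ax=np.array([np.cos(b),np.sin(b),0])
g=np.array([.6484,.2158,0])-.15*ax; g[2]=.19
go(g,-.45); print(g)
E
```

```text
clk 10.82 pos [ 0.4933 -0.1914  0.1932] eul xyz [179.7904  -0.403  -12.9799] F [  0.629    0.657  -10.0445] M [ 0.0811  0.0488 -0.034 ] open 0.03559116075869126
dp [-0.0868 -0.3991  0.0011]
turn [  0.2528  -0.3785 -12.5306]
[0.4984 0.217  0.19  ]
```

Request:
send_rows:
  dp:
    - [-0.003,-0.015,-0.01]
    - [-0.009,-0.045,-0.02]
    - [-0.017,-0.08,-0.02]
    - [-0.025,-0.115,-0.02]
    - [-0.033,-0.15,-0.02]
    - [-0.04,-0.185,-0.02]
    - [-0.048,-0.22,-0.02]
    - [-0.056,-0.255,-0.02]
    - [-0.063,-0.29,-0.02]
    - [-0.07,-0.32,-0.02]
  turn:
    - [0,0,-1]
    - [0,-0.2,-2.5]
    - [0.2,-0.4,-4]
    - [0.2,-0.4,-5.5]
    - [0.2,-0.4,-7]
    - [0.2,-0.4,-8.5]
    - [0.2,-0.4,-10]
    - [0.2,-0.4,-11.5]
    - [0.2,-0.4,-12.5]
    - [0.2,-0.4,-12.5]
  fingers: [220,220,220,220,220,220,220,220,220,220]

```text
clock: 11.65
position: [0.4957, 0.139, 0.2107]
ee_rot: [0.0, 1.0, -0.003, -0.001]
wrist_force: [0.8, 1.3, -10.5]
opening: 0.0356
```

```bash
python3 - <<'E'
from h import *
go([.4984,.217,.2],-.45)
E
```

```text
clk 11.65 pos [0.4957 0.139  0.2107] eul xyz [179.9845   0.0886  -0.3368] F [  0.7893   1.3217 -10.4767] M [0.0616 0.0508 0.0696] open 0.03563039531317922
dp [ 0.0023 -0.0781  0.0107]
turn [0.0156 0.0886 0.1132]
```

Request:
send_rows:
  dp:
    - [0.002,-0.025,0]
    - [0.002,-0.05,0.005]
    - [0.002,-0.068,0.01]
    - [0.002,-0.078,0.02]
    - [0.002,-0.078,0.02]
    - [0.002,-0.078,0.02]
    - [0.002,-0.078,0.02]
  turn:
    - [0,0,0]
    - [0,0,0]
    - [0,0,0]
    - [0,0,0]
    - [0,0,0]
    - [0,0,0]
    - [0,0,0]
  fingers: [220,220,220,220,220,220,220]

```text
clock: 12.23
position: [0.4977, 0.2159, 0.19]
ee_rot: [0.001, 1.0, -0.003, -0.001]
wrist_force: [-0.1, 0.1, -8.5]
opening: 0.0353
```

```bash
python3 - <<'E'
from h import *
go([.4984,.217,.19],-.45)
p,im=snap('scene','s2.png'); t,it=snap('top','t2.png')
a=cv2.resize(im[180:330,220:350],None,fx=3,fy=3,interpolation=cv2.INTER_CUBIC)
b=cv2.resize(it[110:260,130:230],None,fx=3,fy=3,interpolation=cv2.INTER_CUBIC)
cv2.imwrite('pics/s2b.png',np.hstack([a,b]))
O=np.array([.6484,.2158,.186])
print(proj(p,O+[0,0,.034]),proj(t,O+[0,0,.034]))
E
```

```text
clk 12.23 pos [0.4977 0.2159 0.19  ] eul xyz [179.9102   0.17    -0.3547] F [-0.0828  0.0865 -8.5309] M [-0.0304  0.0408 -0.0071] open 0.03530274492079051
dp [ 0.0007 -0.0011  0.    ]
turn [0.0899 0.1699 0.0955]
(np.float64(310.32489790198554), np.float64(230.82281641804056)) (np.float64(166.1746063411861), np.float64(153.30608303648313))
```

View pics/s2b.png

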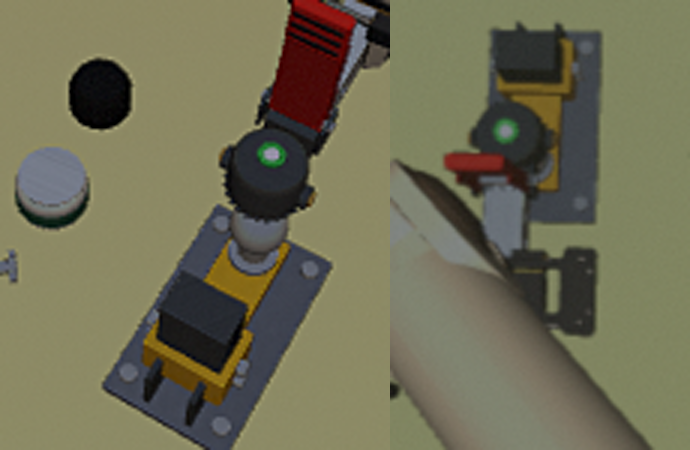

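```bash
python3 - <<'E'
from h import *
t=eyes.camera_params("top"); s=eyes.camera_params("scene")
for n in('t2','s2'):
    i=cv2.imread(f'pics/{n}.png').astype(int); c=(166,150) if n=='t2' else (310,231)
    w=i[c[1]-8:c[1]+9,c[0]-8:c[0]+9]; g=(w[...,1]-w[...,2])
    ys,xs=np.nonzero(g>25); m=g[ys,xs]; print(n,(xs*m).sum()/m.sum()+c[0]-8,(ys*m).sum()/m.sum()+c[1]-8,len(xs))
B=[.6484,.2158,.109]
print('ball proj',proj(t,B),proj(s,B))
print(tri(t,(174.4,160.4),s,(306.1,254.4)),tri(t,(168.4,153.0),s,(310.,231.)))
E
```

```text
t2 168.14465975664714 153.17665615141956 50
s2 310.11024281328497 231.19090147920735 53
ball proj (np.float64(173.34016519207347), np.float64(160.85512322359097)) (np.float64(305.12067044721607), np.float64(254.3104485334704))
(array([0.6487, 0.2154, 0.109 ]), np.float64(0.0058517359516847235)) (array([0.6488, 0.2127, 0.2175]), np.float64(0.005089910371461344))
```

Request:
send_rows:
  dp:
    - [0.0007,-0.0019,0.01]
    - [0.0007,-0.0019,0.022]
    - [0.0007,-0.0019,0.033]
    - [0.0007,-0.0019,0.04]
    - [0.0007,-0.0019,0.042]
    - [0.0007,-0.0019,0.042]
  turn:
    - [0,0,0]
    - [0,0,0]
    - [0,0,0]
    - [0,0,0]
    - [0,0,0]
    - [0,0,0]
  fingers: [220,220,220,220,220,220]

```text
clock: 12.83
position: [0.4982, 0.2171, 0.1474]
ee_rot: [0.001, 1.0, -0.004, -0.002]
wrist_force: [-0.2, 0.4, -9.2]
opening: 0.036
```

```bash
python3 - <<'E'
from h import *
go([.4984,.2178,.14],-.45)
E
```

```text
clk 12.83 pos [0.4982 0.2171 0.1474] eul xyz [179.9036   0.2257  -0.4237] F [-0.2168  0.3756 -9.1775] M [ 0.0166  0.1274 -0.0266] open 0.03598530105530924
dp [ 0.0002 -0.0007  0.0074]
turn [0.0964 0.2256 0.0265]
```

Request:
send_rows:
  dp:
    - [0,-0.0005,0.002]
    - [0,-0.0005,0.004]
    - [0,-0.0005,0.006]
    - [0,-0.0005,0.007]
    - [0,-0.0005,0.007]
  turn:
    - [0,0,0]
    - [0,0,0]
    - [0,0,0]
    - [0,0,0]
    - [0,0,0]
  fingers: [220,220,220,220,220]

```text
clock: 13.25
position: [0.4982, 0.2175, 0.1403]
ee_rot: [0.001, 1.0, -0.004, -0.002]
wrist_force: [0.5, -0.7, -8.7]
opening: 0.0358
```

```bash
python3 - <<'E'
from h import *
go([.4984,.2178,.14],-.45)
E
```

```text
clk 13.25 pos [0.4982 0.2175 0.1403] eul xyz [179.8925   0.2253  -0.4273] F [ 0.4658 -0.7154 -8.6625] M [-0.0155  0.0924  0.0241] open 0.035793298320392415
dp [ 0.0002 -0.0003  0.0003]
turn [0.1075 0.2253 0.023 ]
```

Request:
send_rows:
  dp:
    - [0,0,0.0015]
    - [0,0,0.003]
    - [0,0,0.0045]
    - [0,0,0.0055]
    - [0,0,0.0055]
  turn:
    - [0,0,0]
    - [0,0,0]
    - [0,0,0]
    - [0,0,0]
    - [0,0,0]
  fingers: [220,220,220,220,220]

```text
clock: 13.67
position: [0.498, 0.2174, 0.1345]
ee_rot: [0.001, 1.0, -0.004, -0.002]
wrist_force: [-0.9, -0.2, -9.4]
opening: 0.0355
```

```bash
python3 - <<'E'
from h import *
go(None)
E
```

```text
clk 13.67 pos [0.498  0.2174 0.1345] eul xyz [179.8867   0.2529  -0.4316] F [-0.9231 -0.1519 -9.3511] M [0.0375 0.1284 0.0387] open 0.035536134897424645
```

Request:
send_rows:
  dp:
    - [0,0,0.0015]
    - [0,0,0.003]
    - [0,0,0.004]
    - [0,0,0.004]
  turn:
    - [0,0,0]
    - [0,0,0]
    - [0,0,0]
    - [0,0,0]
  fingers: [220,220,220,220]

```text
clock: 14.0
position: [0.4979, 0.2174, 0.1303]
ee_rot: [0.001, 1.0, -0.004, -0.002]
wrist_force: [-0.4, 0.0, -8.4]
opening: 0.0356
```

```bash
python3 - <<'E'
from h import *
go(None)
E
```

```text
clk 14.0 pos [0.4979 0.2174 0.1303] eul xyz [179.8883   0.2633  -0.4208] F [-0.4076  0.0492 -8.4176] M [0.1014 0.0622 0.0374] open 0.03557585759093754
```

Request:
send_rows:
  dp:
    - [0,0,0.0015]
    - [0,0,0.003]
    - [0,0,0.004]
    - [0,0,0.004]
  turn:
    - [0,0,0]
    - [0,0,0]
    - [0,0,0]
    - [0,0,0]
  fingers: [220,220,220,220]

```text
clock: 14.33
position: [0.4983, 0.2177, 0.1265]
ee_rot: [0.001, 1.0, -0.004, -0.002]
wrist_force: [0.1, 0.2, -6.8]
opening: 0.0355
```

```bash
python3 - <<'E'
from h import *
go(None)
E
```

```text
clk 14.33 pos [0.4983 0.2177 0.1265] eul xyz [179.9164   0.208   -0.4044] F [ 0.0579  0.2278 -6.8101] M [ 0.1523 -0.3133  0.0521] open 0.03551325665892506
```

Request:
send_rows:
  dp:
    - [0,0,0.0031]
    - [0,0,0.0057]
    - [0,0,0.0084]
    - [0,0,0.011]
    - [0,0,0.0136]
    - [0,0,0.0136]
  turn:
    - [0,1,0]
    - [0,2,0]
    - [0,3,0]
    - [0,4,0]
    - [0,5,0]
    - [0,5,0]
  fingers: [220,220,220,220,220,220]

```text
clock: 14.83
position: [0.497, 0.2177, 0.1125]
ee_rot: [0.001, 0.999, -0.003, 0.042]
wrist_force: [-0.5, -0.1, -6.0]
opening: 0.036
```

```bash
python3 - <<'E'
from h import *
go(None)
E
```

```text
clk 14.83 pos [0.497  0.2177 0.1125] eul xyz [179.8628  -4.81    -0.3158] F [-0.4544 -0.1024 -5.9625] M [0.0547 0.1339 0.062 ] open 0.036021597467874165
```

Request:
send_rows:
  dp:
    - [0,0,0.0013]
    - [0,0,0.0026]
    - [0,0,0.0036]
    - [0,0,0.0036]
  turn:
    - [0,0.5,0]
    - [0,1,0]
    - [0,1.4,0]
    - [0,1.4,0]
  fingers: [220,220,220,220]

```text
clock: 15.17
position: [0.4975, 0.2178, 0.1095]
ee_rot: [0.002, 0.998, -0.003, 0.055]
wrist_force: [-1.1, -0.1, 0.5]
opening: 0.0355
```

```bash
python3 - <<'E'
from h import *
go(None)
E
```

```text
clk 15.17 pos [0.4975 0.2178 0.1095] eul xyz [179.8442  -6.2805  -0.328 ] F [-1.0951 -0.0906  0.4597] M [ 0.0235  0.8212 -0.1362] open 0.035470176084073546
```

Request:
send_rows:
  dp:
    - [0,0,0.0003]
    - [0,0,0.0006]
    - [0,0,0.0006]
  turn:
    - [0,-0.2,0]
    - [0,-0.4,0]
    - [0,-0.4,0]
  fingers: [220,220,220]

```text
clock: 15.42
position: [0.4979, 0.2179, 0.1092]
ee_rot: [0.001, 0.999, -0.003, 0.051]
wrist_force: [-1.7, -0.6, 0.9]
opening: 0.0361
```

```bash
python3 - <<'E'
from h import *
go(None)
E
```

```text
clk 15.42 pos [0.4979 0.2179 0.1092] eul xyz [179.849   -5.8836  -0.349 ] F [-1.7265 -0.6019  0.9207] M [-0.2307  0.5336 -0.113 ] open 0.03612017085408085
```

Request:
send_rows:
  dp:
    - [0,0,0]
    - [0,0,0]
    - [0,0,0]
  turn:
    - [0,0,0]
    - [0,0,0]
    - [0,0,0]
  fingers: [220,220,220]
  grip_force: 5

```text
clock: 15.67
position: [0.498, 0.2178, 0.1092]
ee_rot: [0.001, 0.999, -0.003, 0.051]
wrist_force: [-1.6, -0.7, 0.4]
opening: 0.0358
```

Request:
send_rows:
  dp:
    - [0,0,0]
    - [0,0,0]
    - [0,0,0]
    - [0,0,0]
    - [0,0,-0.025]
    - [0,0,-0.06]
    - [0,0,-0.095]
    - [0,0,-0.13]
    - [0,0,-0.17]
    - [0,0,-0.2]
  turn:
    - [0,0,0]
    - [0,0,0]
    - [0,0,0]
    - [0,0,0]
    - [0,0,0]
    - [0,0,0]
    - [0,0,0]
    - [0,0,0]
    - [0,0,0]
    - [0,0,0]
  fingers: [140,100,50,0,0,0,0,0,0,0]

```text
clock: 16.5
position: [0.4775, 0.2193, 0.3113]
ee_rot: [0.001, 0.999, -0.003, 0.053]
wrist_force: [1.5, 0.0, 0.2]
opening: 0.0913
```

```bash
python3 - <<'E'
from h import *
go([.50,.2178,.30],-.45)
p,im=snap('scene','s3.png'); t,it=snap('top','t3.png')
for n,p in(('t3',t),('s3',p)):
    i=cv2.imread(f'pics/{n}.png').astype(int); c=(171,157) if n=='t3' else (307,245)
    w=i[c[1]-14:c[1]+15,c[0]-14:c[0]+15]; g=(w[...,1]-w[...,2])
    ys,xs=np.nonzero(g>25); m=g[ys,xs]; print(n,(xs*m).sum()/m.sum()+c[0]-14,(ys*m).sum()/m.sum()+c[1]-14,len(xs), proj(p,[.6484-.003,.2158,.12+.034]))
E
```

```text
clk 16.5 pos [0.4775 0.2193 0.3113] eul xyz [179.9069  -6.0263  -0.3011] F [1.4884 0.0411 0.2132] M [ 0.0389  0.0184 -0.0339] open 0.09130593526434862
dp [0.0212 0.0014 0.0136]
turn [ 0.0852 -6.0264  0.1438]
t3 171.52889576883385 159.27708978328172 43 (np.float64(170.56096021039477), np.float64(158.9899758040459))
s3 308.1958729118899 244.93187029151653 47 (np.float64(307.671925977959), np.float64(244.3456131823135))
```

```bash
python3 - <<'E'
from h import *
s=r.state()
for g in([.50,.2165,.34],[.652,.2165,.34],[.649,.2165,.19]): print(totool(s,np.array(g)-s["position"]))
E
```

```text
[ 0.0229  0.0041 -0.0235]
[ 0.1739  0.0032 -0.0064]
[0.1541 0.0033 0.1423]
```

Request:
send_rows:
  dp:
    - [0.01,0.001,-0.0235]
    - [0.03,0.003,-0.0235]
    - [0.065,0.003,-0.019]
    - [0.1,0.003,-0.015]
    - [0.14,0.003,-0.01]
    - [0.174,0.003,-0.006]
    - [0.174,0.003,-0.006]
    - [0.174,0.003,-0.006]
  turn:
    - [0,-1,0]
    - [0,-2,0]
    - [0,-3,0.1]
    - [0,-3,0.1]
    - [0,-3,0.1]
    - [0,-3,0.1]
    - [0,-3,0.1]
    - [0,-3,0.1]
  fingers: [100,200,200,200,200,200,200,200]

```text
clock: 17.27
position: [0.6531, 0.2158, 0.3363]
ee_rot: [-0.0, 1.0, -0.005, 0.028]
wrist_force: [-0.2, 0.3, 0.8]
opening: 0.0432
```

```bash
python3 - <<'E'
from h import *
go([.649,.2165,.18],-.45)
p,im=snap('wrist','w5.png'); cv2.imwrite('pics/w5b.png',cv2.resize(im,(640,480)))
O=np.array([.6484,.2158,.119])
for n,x,z in(('pin',0,.034),('top',0,.031)):
  a=np.radians(5.5); q=O+[x*np.cos(a)-z*np.sin(a),0,x*np.sin(a)+z*np.cos(a)]; print(n,q,proj(p,q))
E
```

```text
clk 17.27 pos [0.6531 0.2158 0.3363] eul xyz [-179.9714   -3.2289   -0.5498] F [-0.1973  0.3121  0.7871] M [0.0527 0.1126 0.0227] open 0.04316080892383914
dp [-0.0129 -0.0006  0.1558]
turn [-0.0257 -3.2289 -0.099 ]
pin [0.6451 0.2158 0.1528] (np.float64(251.23972797706887), np.float64(190.4392325416665))
top [0.6454 0.2158 0.1499] (np.float64(251.23425642220505), np.float64(189.60951799196252))
```

View pics/w5b.png

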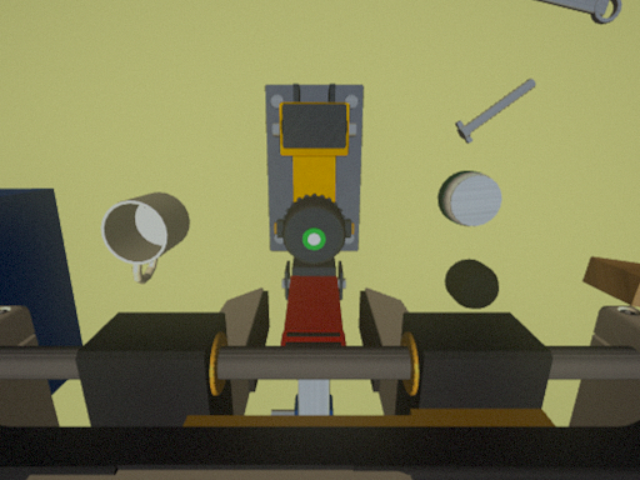

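Pin at (314,239) in w5b, within 1 px of the prediction. The handle is up, the bar is straight and the bystanders haven't moved. Lowering to just above the head.

Request:
send_rows:
  dp:
    - [-0.003,0,0.035]
    - [-0.006,0,0.07]
    - [-0.009,0,0.105]
    - [-0.011,0,0.13]
    - [-0.012,0,0.145]
    - [-0.013,0,0.158]
    - [-0.013,0,0.163]
    - [-0.013,0,0.165]
    - [-0.013,0,0.165]
  turn:
    - [0,0,0]
    - [0,0,0]
    - [0,0,0]
    - [0,0,0]
    - [0,0,0]
    - [0,0,0]
    - [0,0,0]
    - [0,0,0]
    - [0,0,0]
  fingers: [200,200,200,200,200,200,200,200,200]

```text
clock: 18.07
position: [0.6483, 0.2175, 0.1728]
ee_rot: [-0.0, 1.0, -0.004, 0.029]
wrist_force: [0.1, 0.5, 0.7]
opening: 0.0197
```

```bash
python3 - <<'E'
from h import *
go([.648,.2163,.16])
E
```

```text
clk 18.07 pos [0.6483 0.2175 0.1728] eul xyz [-179.9356   -3.3403   -0.4069] F [0.0503 0.4746 0.6649] M [0.0112 0.0602 0.    ] open 0.019732565016098377
dp [-0.001   0.0012  0.0128]
```

Request:
send_rows:
  dp:
    - [0,0.001,0.005]
    - [0,0.001,0.009]
    - [0,0.001,0.012]
    - [0,0.001,0.0135]
    - [0,0.001,0.0145]
    - [0,0.001,0.0145]
  turn:
    - [0,0,0]
    - [0,0,0]
    - [0,0,0]
    - [0,0,0]
    - [0,0,0]
    - [0,0,0]
  fingers: [200,200,200,200,200,200]

```text
clock: 18.57
position: [0.6492, 0.2165, 0.1582]
ee_rot: [-0.0, 1.0, -0.004, 0.029]
wrist_force: [-0.4, -0.0, 0.1]
opening: 0.0199
```

Request:
send_rows:
  dp:
    - [0,0,0.001]
    - [0,0,0.0015]
    - [0,0,0.0015]
  turn:
    - [0,0,0]
    - [0,0,0]
    - [0,0,0]
  fingers: [200,200,200]

```text
clock: 18.82
position: [0.6497, 0.2165, 0.1571]
ee_rot: [-0.001, 1.0, -0.004, 0.03]
wrist_force: [1.5, 0.1, 1.0]
opening: 0.0201
```

Request:
send_rows:
  dp:
    - [0,0,0.001]
    - [0,0,0.002]
    - [0,0,0.002]
  turn:
    - [0,0,0]
    - [0,0,0]
    - [0,0,0]
  fingers: [200,200,200]

```text
clock: 19.07
position: [0.6504, 0.2165, 0.1553]
ee_rot: [-0.001, 1.0, -0.004, 0.03]
wrist_force: [0.9, -0.6, 1.3]
opening: 0.0197
```

Request:
send_rows:
  dp:
    - [0,0,0.001]
    - [0,0,0.0015]
    - [0,0,0.0015]
  turn:
    - [0,0,0]
    - [0,0,0]
    - [0,0,0]
  fingers: [200,200,200]

```text
clock: 19.32
position: [0.6507, 0.2166, 0.1543]
ee_rot: [-0.001, 1.0, -0.004, 0.03]
wrist_force: [0.6, 0.2, 4.4]
opening: 0.02
```

Request:
send_rows:
  dp:
    - [0,0,0.001]
    - [0,0,0.002]
    - [0,0,0.002]
  turn:
    - [0,0,0]
    - [0,0,0]
    - [0,0,0]
  fingers: [200,200,200]

```text
clock: 19.57
position: [0.6508, 0.2167, 0.1526]
ee_rot: [-0.001, 1.0, -0.004, 0.031]
wrist_force: [-0.0, -0.6, 4.7]
opening: 0.0197
```

Request:
send_rows:
  dp:
    - [0,0,0.001]
    - [0,0,0.0015]
    - [0,0,0.0015]
  turn:
    - [0,0,0]
    - [0,0,0]
    - [0,0,0]
  fingers: [200,200,200]

```text
clock: 19.82
position: [0.6509, 0.2167, 0.1515]
ee_rot: [-0.001, 1.0, -0.004, 0.031]
wrist_force: [-1.3, -0.2, 5.0]
opening: 0.0199
```

Sliding home at about 5 N. Continuing in small steps.

Request:
send_rows:
  dp:
    - [0,0,0.001]
    - [0,0,0.002]
    - [0,0,0.002]
  turn:
    - [0,0,0]
    - [0,0,0]
    - [0,0,0]
  fingers: [200,200,200]

```text
clock: 20.07
position: [0.6511, 0.2166, 0.1496]
ee_rot: [-0.0, 1.0, -0.004, 0.031]
wrist_force: [0.5, 0.1, 2.9]
opening: 0.0198
```

Request:
send_rows:
  dp:
    - [0,0,0.001]
    - [0,0,0.0015]
    - [0,0,0.0015]
  turn:
    - [0,0,0]
    - [0,0,0]
    - [0,0,0]
  fingers: [200,200,200]

```text
clock: 20.32
position: [0.6513, 0.2166, 0.148]
ee_rot: [-0.001, 1.0, -0.004, 0.031]
wrist_force: [0.5, 0.5, 2.6]
opening: 0.0198
```

Request:
send_rows:
  dp:
    - [0,0,0.001]
    - [0,0,0.0015]
    - [0,0,0.0015]
  turn:
    - [0,0,0]
    - [0,0,0]
    - [0,0,0]
  fingers: [200,200,200]

```text
clock: 20.57
position: [0.6516, 0.2166, 0.147]
ee_rot: [-0.0, 1.0, -0.004, 0.031]
wrist_force: [-0.5, -1.2, 7.2]
opening: 0.0198
```

Request:
send_rows:
  dp:
    - [0,0,0.001]
    - [0,0,0.0015]
    - [0,0,0.0015]
  turn:
    - [0,0,0]
    - [0,0,0]
    - [0,0,0]
  fingers: [200,200,200]

```text
clock: 20.82
position: [0.6516, 0.2167, 0.1469]
ee_rot: [-0.0, 1.0, -0.004, 0.031]
wrist_force: [-3.3, -1.7, 12.1]
opening: 0.0199
```

Request:
send_rows:
  dp:
    - [0,0,0.0004]
    - [0,0,0.0007]
    - [0,0,0.0007]
    - [0,0,0.0007]
  turn:
    - [0,0,0]
    - [0,0,0]
    - [0,0,0]
    - [0,0,0]
  fingers: [200,200,200,200]

```text
clock: 21.15
position: [0.6516, 0.2167, 0.1469]
ee_rot: [-0.0, 1.0, -0.004, 0.031]
wrist_force: [-2.2, -1.7, 9.4]
opening: 0.0197
```

```bash
python3 - <<'E'
from h import *
go(None)
E
```

```text
clk 21.15 pos [0.6516 0.2167 0.1469] eul xyz [-179.985    -3.5867   -0.4389] F [-2.162  -1.7347  9.4266] M [-0.4233  0.4988 -0.0581] open 0.019690522232418062
```

Request:
send_rows:
  dp:
    - [0,0,0.0008]
    - [0,0,0.0014]
    - [0,0,0.0018]
    - [0,0,0.0018]
    - [0,0,0.0018]
  turn:
    - [0,0,0]
    - [0,0,0]
    - [0,0,0]
    - [0,0,0]
    - [0,0,0]
  fingers: [200,200,200,200,200]

```text
clock: 21.57
position: [0.6516, 0.2167, 0.1468]
ee_rot: [0.0, 0.999, -0.004, 0.032]
wrist_force: [-4.5, -2.5, 13.8]
opening: 0.0195
```

Request:
send_rows:
  dp:
    - [0,0,-0.005]
    - [0,0,-0.03]
    - [0,0,-0.065]
    - [0.002,0,-0.1]
    - [0.002,0,-0.135]
    - [0.002,0,-0.17]
    - [0.002,0,-0.19]
    - [0.002,0,-0.19]
    - [0.002,0,-0.19]
  turn:
    - [0,0,0]
    - [0,0,0]
    - [0,0,0]
    - [0,0,0]
    - [0,0,0]
    - [0,0,0]
    - [0,0,0]
    - [0,0,0]
    - [0,0,0]
  fingers: [200,200,200,200,200,200,200,200,200]

```text
clock: 22.32
position: [0.6417, 0.2174, 0.3374]
ee_rot: [0.0, 0.999, -0.004, 0.032]
wrist_force: [-0.8, 0.0, -0.4]
opening: 0.0198
```

```bash
python3 - <<'E'
from h import *
go(None)
p,im=snap('wrist','w6.png')
s,i2=snap('scene','s4.png'); t,i3=snap('top','t4.png')
for n,q,a in(('w',p,im),('s',s,i2),('t',t,i3)):
  for z in (.109,.114,.119):
    pr=proj(q,[.6484-.0024,.2158,z+.040]); print(n,z,np.round(pr,1))
  c=np.round(pr).astype(int); i=a.astype(int); x0,y0=max(c[0]-20,0),max(c[1]-20,0); w=i[y0:c[1]+21,x0:c[0]+21]; g=w[...,1]-w[...,2]; g=g*(w[...,1]-w[...,0]>20)
  ys,xs=np.nonzero(g>25); print(n,'ring',xs.mean()+x0,ys.mean()+y0,len(xs))
E
```

```text
clk 22.32 pos [0.6417 0.2174 0.3374] eul xyz [-179.9896   -3.6992   -0.4292] F [-0.8166  0.0018 -0.4428] M [0.0153 0.0636 0.0236] open 0.019756545606739024
w 0.109 [252.4 180.6]
w 0.114 [252.4 181.5]
w 0.119 [252.4 182.4]
w ring 252.09547738693468 178.11557788944725 199
s 0.109 [307.3 245.6]
s 0.114 [307.6 244.5]
s 0.119 [307.8 243.5]
s ring 307.125 248.3 40
t 0.109 [170.9 159.1]
t 0.114 [170.6 158.8]
t 0.119 [170.2 158.5]
t ring 175.0 156.0 1
```

Hard stop felt: 13.8 N with no further travel, and the origin height works out at about 0.108. Next is the handle. I'll grasp its grip and bring it back down the arc.

```bash
python3 - <<'E'
from h import *
s=r.state()
for g in([.5896,.2167,.335],[.5896,.2167,.2357]): print(totool(s,np.array(g)-s["position"]))
for q in np.linspace(1.5,-.03,19):
  print(round(q,2),np.round([-105*(np.cos(q)-np.cos(1.5))+2*(np.sin(q)-np.sin(1.5)),-(105*(np.sin(q)-np.sin(1.5))+2*(np.cos(q)-np.cos(1.5)))],1))
E
```

```text
[-0.0511 -0.0001 -0.0038]
[-0.057  -0.0003  0.0953]
1.5 [ 0. -0.]
1.42 [-8.9  0.8]
1.33 [-17.7   2.4]
1.25 [-26.3   4.8]
1.16 [-34.7   7.8]
1.08 [-42.8  11.6]
0.99 [-50.5  16. ]
0.9 [-57.9  21.1]
0.82 [-64.7  26.7]
0.74 [-71.1  33. ]
0.65 [-76.9  39.7]
0.56 [-82.2  47. ]
0.48 [-86.8  54.6]
0.4 [-90.7  62.6]
0.31 [-94.   70.9]
0.22 [-96.5  79.5]
0.14 [-98.3  88.2]
0.05 [-99.3  97.1]
-0.03 [-99.6 106. ]
```

Request:
send_rows:
  dp:
    - [-0.02,0,0]
    - [-0.052,0.001,-0.001]
    - [-0.052,0.001,-0.001]
    - [-0.052,0.001,-0.001]
    - [-0.052,0.001,-0.001]
  turn:
    - [0,0,0]
    - [0,0,0]
    - [0,0,0]
    - [0,0,0]
    - [0,0,0]
  fingers: [50,0,0,0,0]

```text
clock: 22.88
position: [0.589, 0.215, 0.3312]
ee_rot: [0.001, 1.0, -0.004, 0.029]
wrist_force: [0.5, -0.3, 0.5]
opening: 0.0485
```

```bash
python3 - <<'E'
from h import *
go([.5896,.2167,.2357])
E
```

```text
clk 22.88 pos [0.589  0.215  0.3312] eul xyz [179.8566  -3.3713  -0.4541] F [ 0.4937 -0.3246  0.4992] M [ 0.0404  0.0136 -0.008 ] open 0.04853265567506454
dp [-0.005  -0.0019  0.0954]
```

Request:
send_rows:
  dp:
    - [-0.002,-0.0015,0]
    - [-0.003,-0.0015,0]
    - [-0.003,-0.0015,0.01]
    - [-0.004,-0.0015,0.03]
    - [-0.005,-0.0015,0.055]
    - [-0.005,-0.0015,0.075]
    - [-0.005,-0.0015,0.09]
    - [-0.005,-0.0015,0.0955]
    - [-0.005,-0.0015,0.0955]
  turn:
    - [0,0,0]
    - [0,0,0]
    - [0,0,0]
    - [0,0,0]
    - [0,0,0]
    - [0,0,0]
    - [0,0,0]
    - [0,0,0]
    - [0,0,0]
  fingers: [0,0,0,0,0,0,0,0,0]

```text
clock: 23.63
position: [0.5888, 0.2156, 0.2333]
ee_rot: [0.002, 1.0, -0.004, 0.028]
wrist_force: [-0.9, 0.4, 0.1]
opening: 0.0918
```

Request:
send_rows:
  dp:
    - [0,0,0]
    - [0,0,0]
    - [0,0,0]
    - [0,0,0]
    - [0,0,0]
    - [0,0,0]
    - [0,0,0]
    - [0,0,0]
  turn:
    - [0,0,0]
    - [0,0,0]
    - [0,0,0]
    - [0,0,0]
    - [0,0,0]
    - [0,0,0]
    - [0,0,0]
    - [0,0,0]
  fingers: [60,90,110,125,140,150,160,170]
  grip_force: 15

```text
clock: 24.3
position: [0.5889, 0.216, 0.2336]
ee_rot: [0.001, 1.0, -0.004, 0.028]
wrist_force: [0.4, -0.4, 0.4]
opening: 0.0481
```

```bash
python3 - <<'E'
from h import *
go([.5896,.2167,.2357])
E
```

```text
clk 24.3 pos [0.5889 0.216  0.2336] eul xyz [179.8421  -3.2001  -0.4554] F [ 0.3532 -0.3539  0.4423] M [ 0.1625  0.111  -0.0704] open 0.048082649447609316
dp [ 0.0008 -0.0007 -0.002 ]
```

Request:
send_rows:
  dp:
    - [-0.0045,0,0.0003]
    - [-0.0089,0,0.0008]
    - [-0.0133,0,0.0015]
    - [-0.0177,0,0.0024]
    - [-0.022,0,0.0035]
    - [-0.0263,0,0.0048]
    - [-0.0305,0,0.0062]
    - [-0.0347,0,0.0078]
    - [-0.0388,0,0.0096]
    - [-0.0428,0,0.0116]
  turn:
    - [0,0,0]
    - [0,0,0]
    - [0,0,0]
    - [0,0,0]
    - [0,0,0]
    - [0,0,0]
    - [0,0,0]
    - [0,0,0]
    - [0,0,0]
    - [0,0,0]
  fingers: [170,170,170,170,170,170,170,170,170,170]

```text
clock: 25.13
position: [0.55, 0.217, 0.2224]
ee_rot: [0.0, 0.999, -0.004, 0.032]
wrist_force: [3.1, 0.0, 10.1]
opening: 0.0478
```

```bash
python3 - <<'E'
from h import *
go(None)
E
```

```text
clk 25.13 pos [0.55   0.217  0.2224] eul xyz [179.9602  -3.6485  -0.5098] F [ 3.0851  0.0188 10.1007] M [-0.0838 -0.9085 -0.0022] open 0.04777921500712934
```

Request:
send_rows:
  dp:
    - [-0.0072,0,0.003]
    - [-0.0125,0,0.0055]
    - [-0.0165,0,0.008]
    - [-0.02,0,0.0107]
    - [-0.0235,0,0.0132]
    - [-0.027,0,0.0162]
    - [-0.03,0,0.0192]
    - [-0.0333,0,0.0225]
    - [-0.0363,0,0.0257]
    - [-0.0393,0,0.0293]
  turn:
    - [0,0,0]
    - [0,0,0]
    - [0,0,0]
    - [0,0,0]
    - [0,0,0]
    - [0,0,0]
    - [0,0,0]
    - [0,0,0]
    - [0,0,0]
    - [0,0,0]
  fingers: [170,170,170,170,170,170,170,170,170,170]

```text
clock: 25.97
position: [0.513, 0.218, 0.1924]
ee_rot: [0.0, 0.999, -0.004, 0.033]
wrist_force: [-3.7, -1.1, 11.8]
opening: 0.0478
```

```bash
cat >> h.py <<'E'
def arc(q0,bar=(.6484,.2158,.109),phi=.06):
    s=r.state(); p=s["position"]+rot(s).apply([0,0,-.011])
    H=np.array([bar[0]-.045*np.cos(phi)-.036*np.sin(phi),bar[2]-.045*np.sin(phi)+.036*np.cos(phi)])
    v=np.array([p[0],p[2]])-H; q=np.arctan2(v[1],-v[0])+phi+0; print('radius',np.hypot(*v),'q~',q-.019)
E
python3 - <<'E'
from h import *
go(None); arc(0)
E
```

```text
clk 25.97 pos [0.513  0.218  0.1924] eul xyz [179.9769  -3.7781  -0.4913] F [-3.7091 -1.1204 11.779 ] M [-0.1974  0.6227 -0.0457] open 0.04779342323932081
radius 0.10804081464769667 q~ 0.6423069008923664
```

Request:
send_rows:
  dp:
    - [-0.0035,0,0.0045]
    - [-0.006,0,0.0085]
    - [-0.0085,0,0.0125]
    - [-0.0105,0,0.0165]
    - [-0.0125,0,0.0205]
    - [-0.014,0,0.0245]
    - [-0.0155,0,0.0285]
    - [-0.017,0,0.0325]
    - [-0.018,0,0.0365]
    - [-0.019,0,0.0405]
  turn:
    - [0,0,0]
    - [0,0,0]
    - [0,0,0]
    - [0,0,0]
    - [0,0,0]
    - [0,0,0]
    - [0,0,0]
    - [0,0,0]
    - [0,0,0]
    - [0,0,0]
  fingers: [170,170,170,170,170,170,170,170,170,170]

```text
clock: 26.8
position: [0.4923, 0.2185, 0.1503]
ee_rot: [0.002, 1.0, -0.003, 0.03]
wrist_force: [-14.1, -1.0, 9.9]
opening: 0.048
```

```bash
python3 - <<'E'
from h import *
go(None); arc(0)
E
```

```text
clk 26.8 pos [0.4923 0.2185 0.1503] eul xyz [179.8359  -3.4354  -0.3796] F [-14.1188  -1.0482   9.8503] M [-0.2013  2.2956 -0.1044] open 0.04801834324619622
radius 0.11130838427070182 q~ 0.21336021482828427
```

Side force built up to 14 N because my arc ran slightly off the handle's true one. I'll let go and finish by pressing the grip's upper face with closed fingers.

Request:
send_rows:
  dp:
    - [0,0,0]
    - [0,0,0]
    - [0,0,0]
    - [0,0,0]
    - [0,0,-0.02]
    - [0,0,-0.05]
    - [0,0,-0.08]
    - [0,0,-0.08]
    - [0,0,-0.08]
  turn:
    - [0,0,0]
    - [0,0,0]
    - [0,0,0]
    - [0,0,0]
    - [0,0,0]
    - [0,0,0]
    - [0,0,0]
    - [0,0,0]
    - [0,0,0]
  fingers: [100,40,0,0,0,0,60,255,255]

```text
clock: 27.55
position: [0.4892, 0.2192, 0.2322]
ee_rot: [0.001, 0.999, -0.004, 0.032]
wrist_force: [-0.5, 0.4, 0.1]
opening: 0.0726
```

```bash
python3 - <<'E'
from h import *
go([.4975,.2168,.20],-.45)
p,im=snap('wrist','w7.png'); cv2.imwrite('pics/w7b.png',cv2.resize(im,(640,480)))
for n,x,z in(('pin',0,.04),('grip q.2',-.147,.067),('grip q0',-.15,.045),('tubeend',-.27,.03)):
  a=.06; q=np.array([.6484,.2158,.109])+[x*np.cos(a)-z*np.sin(a),-x*.008,x*np.sin(a)+z*np.cos(a)]; print(n,q,np.array(proj(p,q))*1.25)
E
```

```text
clk 27.55 pos [0.4892 0.2192 0.2322] eul xyz [179.8989  -3.6988  -0.4319] F [-0.472   0.4453  0.1116] M [-0.0104  0.1144  0.0308] open 0.07257664397281319
dp [0.0062 0.0023 0.0327]
turn [ 0.1005 -3.6988  0.0148]
pin [0.646  0.2158 0.1489] [317.8461  -0.2053]
grip q.2 [0.4976 0.217  0.1671] [317.4437 258.1505]
grip q0 [0.496  0.217  0.1449] [317.0149 251.371 ]
tubeend [0.3771 0.218  0.1228] [316.2799 384.5995]
```

View pics/w7b.png

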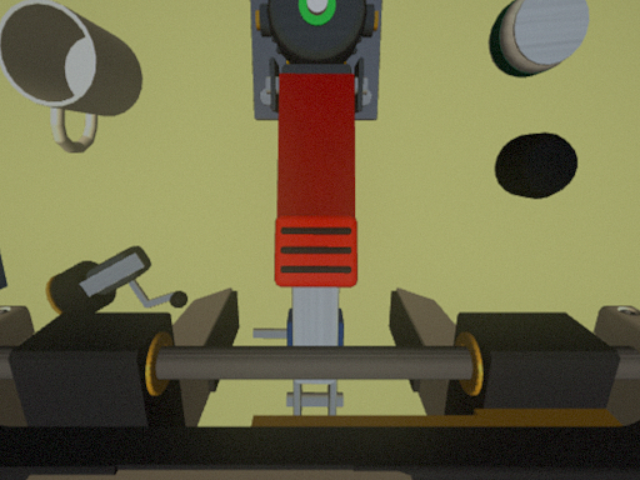

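w7b: the handle is nearly down, with the grip's centre at (316,251). The pin (317,4) and the tube (315) line up straight. Pressing with closed fingers.

Request:
send_rows:
  dp:
    - [0.006,0.002,0.01]
    - [0.006,0.002,0.02]
    - [0.006,0.002,0.03]
    - [0.006,0.002,0.033]
    - [0.006,0.002,0.033]
    - [0.006,0.002,0.033]
    - [0.006,0.002,0.04]
    - [0.007,0.002,0.048]
    - [0.007,0.002,0.052]
    - [0.007,0.002,0.054]
  turn:
    - [0,0,0]
    - [0,0,0]
    - [0,0,0]
    - [0,0,0]
    - [0,0,0]
    - [0,0,0]
    - [0,0,0]
    - [0,0,0]
    - [0,0,0]
    - [0,0,0]
  fingers: [255,255,255,255,255,255,255,255,255,255]

```text
clock: 28.43
position: [0.4993, 0.2169, 0.1774]
ee_rot: [0.001, 0.999, -0.004, 0.032]
wrist_force: [-0.3, 1.0, 5.0]
opening: 0.0028
```

```bash
python3 - <<'E'
from h import *
go([.4975,.217,.153],-.45)
E
```

```text
clk 28.43 pos [0.4993 0.2169 0.1774] eul xyz [179.8912  -3.6296  -0.4203] F [-0.2926  1.023   5.0358] M [0.3167 0.1213 0.0187] open 0.002771306594213156
dp [-0.0033 -0.0002  0.0243]
turn [ 0.1078 -3.6297  0.0263]
```

Request:
send_rows:
  dp:
    - [-0.0005,0,0.002]
    - [-0.001,0,0.004]
    - [-0.0015,0,0.006]
    - [-0.002,0,0.008]
    - [-0.0025,0,0.01]
    - [-0.003,0,0.012]
    - [-0.003,0,0.014]
    - [-0.0035,0,0.0155]
  turn:
    - [0,0,0]
    - [0,0,0]
    - [0,0,0]
    - [0,0,0]
    - [0,0,0]
    - [0,0,0]
    - [0,0,0]
    - [0,0,0]
  fingers: [255,255,255,255,255,255,255,255]

```text
clock: 29.1
position: [0.4972, 0.2173, 0.1622]
ee_rot: [0.001, 0.999, -0.004, 0.032]
wrist_force: [-0.5, 2.0, 4.9]
opening: 0.0005
```

Request:
send_rows:
  dp:
    - [0,0,0.0015]
    - [0,0,0.003]
    - [0,0,0.0045]
    - [0,0,0.0055]
  turn:
    - [0,0,0]
    - [0,0,0]
    - [0,0,0]
    - [0,0,0]
  fingers: [255,255,255,255]

```text
clock: 29.43
position: [0.4969, 0.2176, 0.1568]
ee_rot: [0.001, 0.999, -0.003, 0.032]
wrist_force: [-3.4, 1.3, 5.4]
opening: 0.0007
```

```bash
python3 - <<'E'
from h import *
go([.4975,.217,.153],-.45)
E
```

```text
clk 29.43 pos [0.4969 0.2176 0.1568] eul xyz [179.9112  -3.6625  -0.3908] F [-3.3737  1.2905  5.374 ] M [ 0.3518  0.7698 -0.0133] open 0.000743254051660004
dp [0.0004 0.0005 0.0039]
turn [ 0.0869 -3.6626  0.0563]
```

Request:
send_rows:
  dp:
    - [-0.0003,0,0.0015]
    - [-0.0006,0,0.0025]
    - [-0.0006,0,0.0025]
  turn:
    - [0,0,0]
    - [0,0,0]
    - [0,0,0]
  fingers: [255,255,255]

```text
clock: 29.68
position: [0.4966, 0.2177, 0.1546]
ee_rot: [0.001, 0.999, -0.003, 0.032]
wrist_force: [-0.2, 1.3, 3.5]
opening: 0.0004
```

Request:
send_rows:
  dp:
    - [0,0,0.001]
    - [0,0,0.0015]
    - [0,0,0.0015]
  turn:
    - [0,0,0]
    - [0,0,0]
    - [0,0,0]
  fingers: [255,255,255]

```text
clock: 29.93
position: [0.4966, 0.2179, 0.1534]
ee_rot: [0.001, 0.999, -0.003, 0.032]
wrist_force: [-1.4, 0.9, 5.0]
opening: 0.0004
```

Request:
send_rows:
  dp:
    - [0,0,0.001]
    - [0,0,0.0015]
    - [0,0,0.0015]
  turn:
    - [0,0,0]
    - [0,0,0]
    - [0,0,0]
  fingers: [255,255,255]

```text
clock: 30.18
position: [0.4967, 0.2185, 0.1528]
ee_rot: [0.001, 0.999, -0.003, 0.033]
wrist_force: [-3.3, 1.0, 10.5]
opening: 0.0004
```

Request:
send_rows:
  dp:
    - [0,0,0.001]
    - [0,0,0.0015]
    - [0,0,0.0015]
  turn:
    - [0,0,0]
    - [0,0,0]
    - [0,0,0]
  fingers: [255,255,255]

```text
clock: 30.43
position: [0.4967, 0.2192, 0.1526]
ee_rot: [0.001, 0.999, -0.003, 0.033]
wrist_force: [-5.7, -0.2, 13.3]
opening: 0.0006
```

Request:
send_rows:
  dp:
    - [0,0,-0.004]
    - [0,0,-0.02]
    - [0,0,-0.05]
    - [0,0,-0.085]
    - [0,0,-0.12]
    - [0,0,-0.15]
    - [0,0,-0.15]
    - [0,0,-0.15]
  turn:
    - [0,0,0]
    - [0,0,0]
    - [0,0,0]
    - [0,0,0]
    - [0,0,0]
    - [0,0,0]
    - [0,0,0]
    - [0,0,0]
  fingers: [255,255,255,255,255,255,255,255]

```text
clock: 31.1
position: [0.4878, 0.2192, 0.3038]
ee_rot: [0.001, 0.999, -0.003, 0.035]
wrist_force: [-1.4, -0.1, -0.8]
opening: 0.0004
```

```bash
python3 - <<'E'
from h import *
go(None)
p,im=snap('wrist','w8.png'); s,i2=snap('scene','s5.png'); t,i3=snap('top','t5.png')
a=.06; cx=lambda x,z:np.array([.6484,.2158,.109])+[x*np.cos(a)-z*np.sin(a),-x*.008,x*np.sin(a)+z*np.cos(a)]
for n,x,z in(('ringtop',0,.031),('pin up',0,.040),('grip q0',-.15,.045),('handle rear q0',-.171,.045),('tubeend',-.27,.03)): print(n,np.array(proj(p,cx(x,z)))*1.5625)
# numeric: red blob in wrist, green ring
h=cv2.cvtColor(im,cv2.COLOR_BGR2HSV)
R_=((h[...,0]<8)|(h[...,0]>172))&(h[...,1]>150)&(h[...,2]>60); ys,xs=np.nonzero(R_)
print('red rows',ys.min()*1.5625,ys.max()*1.5625,'cols',xs.min()*1.5625,xs.max()*1.5625)
for v in(20,60,100,140): 
    c=np.nonzero(R_[v])[0]; 
    if len(c): print(v,(c.min()+c.max())/2)
G=(h[...,0]>45)&(h[...,0]<85)&(h[...,1]>120); ys,xs=np.nonzero(G); print('green',len(xs),xs.mean() if len(xs) else 0,ys.mean() if len(xs) else 0)
cv2.imwrite('pics/f.png',np.hstack([cv2.resize(im,(480,360)),cv2.resize(i2[190:330,230:350],(308,360))]))
# bystanders: scene & top diff away from arm/bar
for A,B in(('scene0','s5'),('top0','t5')):
    d=cv2.absdiff(cv2.imread(f'pics/{A}.png'),cv2.imread(f'pics/{B}.png')).max(2)>40
    n,_,st,_=cv2.connectedComponentsWithStats(cv2.morphologyEx(d.astype(np.uint8),cv2.MORPH_CLOSE,np.ones((5,5))))
    print(A,[x[:5].tolist() for x in st[1:] if x[4]>25])
E
```

```text
clk 31.1 pos [0.4878 0.2192 0.3038] eul xyz [179.9063  -4.0066  -0.3793] F [-1.4036 -0.1359 -0.7555] M [-0.0179  0.0732  0.0071] open 0.000382066521791294
ringtop [395.6464  49.3332]
pin up [395.7977  45.8929]
grip q0 [394.9854 286.2394]
handle rear q0 [394.8788 314.9148]
tubeend [394.2825 425.9852]
red rows 115.625 510.9375 cols 75.0 432.8125
100 254.0
140 254.0
green 820 243.6158536585366 169.9512195121951
scene0 [[121, 0, 25, 20, 198], [158, 0, 15, 21, 149], [317, 0, 88, 49, 2249], [411, 0, 16, 29, 118], [291, 36, 128, 234, 7959], [157, 119, 94, 78, 2277]]
top0 [[106, 150, 131, 208, 4224], [288, 155, 47, 117, 1482], [77, 200, 57, 47, 641], [465, 331, 47, 46, 981], [209, 363, 25, 21, 125], [230, 378, 16, 6, 61]]
```

The viewer's limit is reached, so I'll do the last checks numerically: the reel, because the top-view difference was close to it, and the handle.

```bash
python3 - <<'E'
from h import *
import pickle
p3=pickle.load(open('w3.pkl','rb')); p=eyes.camera_params('wrist')
im=cv2.imread('pics/w8.png'); a3=cv2.imread('pics/w3.png')
# re-render w3 bench plane (z=.02) into w8 view by homography; template match the reel, mug
P=np.float32([[.35,.1],[.6,.1],[.6,.4],[.35,.4]])
for z in(0.02,):
    A=np.float32([proj(p3,[*q,z]) for q in P]); B=np.float32([proj(p,[*q,z]) for q in P])
    H=cv2.getPerspectiveTransform(A,B); w=cv2.warpPerspective(a3,H,(512,384))
for n,c in(('reel',(112,217)),('knob',(160,228)),('mug handle',(91,118)),('cover',(398,140))):
    u=cv2.perspectiveTransform(np.float32([[c]]),H)[0,0].astype(int); k=16
    if not(k<u[0]<512-k and k<u[1]<384-k): print(n,'out',u); continue
    T=w[u[1]-k:u[1]+k,u[0]-k:u[0]+k]; S=im[max(u[1]-k-14,0):u[1]+k+14,max(u[0]-k-14,0):u[0]+k+14]
    m=cv2.matchTemplate(S,T,cv2.TM_CCOEFF_NORMED); _,v,_,l=cv2.minMaxLoc(m); print(n,u,'shift px',l[0]-min(14,u[0]-k),l[1]-min(14,u[1]-k),'score',round(v,2))
h=cv2.cvtColor(im,cv2.COLOR_BGR2HSV); R_=((h[...,0]<8)|(h[...,0]>172))&(h[...,1]>140)&(h[...,2]>40)
sub=R_[:225,215:300]; ys,xs=np.nonzero(sub); print('handle rows',ys.min()*1.5625,ys.max()*1.5625)
G=(h[:60,220:290,1]>120)&(h[:60,220:290,0]>45)&(h[:60,220:290,0]<85); ys,xs=np.nonzero(G); print('green',len(xs),(xs.mean()+220)*1.5625,ys.mean()*1.5625)
g=cv2.cvtColor(im,cv2.COLOR_BGR2GRAY)[:, :]
for row in(235,250,262): print(row,g[row,225:285:3].tolist())
a=.06
for q in(0,.1,.2):
  x=-.045-.126*np.cos(q)+.009*np.sin(q); z=.036+.126*np.sin(q)+.009*np.cos(q)
  X=np.array([.6465,.2158,.109])+[x*np.cos(a)-z*np.sin(a),-x*.008,x*np.sin(a)+z*np.cos(a)]; print(q,'rear row',proj(p,X)[1]*1.5625)
go(None)
E
```

```text
reel [108 207] shift px 2 1 score 0.89
knob [157 219] shift px 2 1 score 0.53
mug handle [ 90 104] shift px 3 2 score 0.74
cover [399 127] shift px 1 2 score 0.36
handle rows 115.625 309.375
green 307 395.729845276873 49.09914495114007
235 [161, 162, 149, 95, 92, 90, 89, 77, 39, 67, 53, 92, 90, 94, 87, 77, 145, 163, 160, 162]
250 [49, 47, 54, 48, 50, 48, 64, 60, 34, 58, 35, 83, 44, 52, 45, 49, 53, 46, 48, 51]
262 [39, 38, 33, 35, 36, 34, 48, 47, 16, 53, 32, 69, 32, 26, 33, 38, 27, 33, 30, 38]
0 rear row 315.04194317683937
0.1 rear row 318.90334475112894
0.2 rear row 321.1634799637006
clk 31.25 pos [0.4861 0.2183 0.3006] eul xyz [179.8318  -3.6508  -0.3554] F [ 0.0925 -0.4598  0.0506] M [-0.0293  0.0908 -0.041 ] open 0.0005307514951344173
```

```bash
python3 - <<'E'
from h import *
def off(f):
    im=cv2.imread(f); h=cv2.cvtColor(im,cv2.COLOR_BGR2HSV)[:75 if 'w8' in f else 230,225:280]
    G=(h[...,1]>110)&(h[...,0]>45)&(h[...,0]<85)&(h[...,2]>60); ys,xs=np.nonzero(G); y0=(ys.min()+ys.max())/2; x0=(xs.min()+xs.max())/2
    W=(h[...,1]<60)&(h[...,2]>120); W[:int(y0)-12]=0; W[int(y0)+12:]=0; W[:,:int(x0)-12]=0; W[:,int(x0)+12:]=0
    wy,wx=np.nonzero(W); print(f,'ring',x0+225,y0,xs.max()-xs.min(),'pin',wx.mean()+225,wy.mean(),'area/ring^2',len(wx)/(xs.max()-xs.min())**2)
for f in('pics/w5.png','pics/w6.png','pics/w8.png','pics/w1.png'): off(f)
r.close_job(); print(r.state()["clock"])
E
```

```text
pics/w5.png ring 251.0 191.0 18 pin 250.65333333333334 190.94666666666666 area/ring^2 0.23148148148148148
pics/w6.png ring 252.0 178.5 18 pin 251.74074074074073 179.58024691358025 area/ring^2 0.25
pics/w8.png ring 253.5 30.5 23 pin 253.55797101449275 29.47826086956522 area/ring^2 0.2608695652173913
pics/w1.png ring 257.5 24.0 25 pin 257.9631901840491 23.478527607361965 area/ring^2 0.2608
the job is handed in; nothing more can be done
the job is handed in; nothing more can be done
```

The tow bar is hitched and locked, and I've handed the job in. The robot's clock read about 31 s against the 72 s limit.

**What I did:** I raised the handle to its upper stop and lifted the bar off the block. I lowered the coupler over the ball without a knock and let the foot down on the bench before letting go. I pushed the coupler home from the top of the head, pressed the handle down to its stop and moved clear.

**What the last checks showed:**
- **Coupler:** it slid home at about 5 N and met a hard stop, which held at 13.8 N with no further travel. Its height there fits a ball centre about 108–109 mm above the bench. In the last wrist picture the green ring was within 1 px of where a fully home coupler should show it.
- **Direction:** head, handle and tube lined up straight back from the bracket.
- **Handle:** it met a hard stop at 13.3 N, within 0.5 mm of the height expected for fully down.
- **Other lots:** the reel and mug matched their earlier picture to within 2–3 px, a shift they all shared because the camera was still settling. The ball cover (0.36) and the reel's crank knob (0.53) matched only weakly, and I did not check the hitch pin, tin, jar or drum reel one by one.

**What went less well, or stayed uncertain:**
- **Side force on the handle:** while I was bringing it down by its grip, the sideways force reached 14 N (about 17 N in all). I let go and finished with closed fingertips from above.
- **Pin reading:** the white pin's rise showed only as a shift of about 1 px, so it supports the coupler being home but doesn't prove it.
- **Foot:** I did not look at the foot after pressing the coupler home. I take it to be on the bench because the bar's weight lies behind the ball.
- **Last picture:** I could not view it because the limit of 12 was reached, so the final checks were done numerically.

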